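Set up the router table for template work

TASK

Get the router table ready for template work. Push the brass guide bushing (the tray's middle-sized one) fully home in the bore of the plate, flange flush with the plate; then free the red lock lever, wind the cutter up with the crank until its tip is level with the top of the brass setup block (25 mm above the plate), and lock the lift again. Keep hold of the crank's loose orange grip whenever the crank turns, never wind against the lock, and leave the setup block and the other bushings where they stand.

Things in the scene. Friction and masses are not known exactly. Their poses are not given: they have to be found in the camera images.
- router_top: Fixed routing board, grey laminate 320 x 400 mm, 36 mm thick, with an aluminium insert plate 235 x 300 mm flush in its middle ('the plate'). Two dark steel holdfasts grip its far corners, standing 48 mm above the plate. Origin: centre of the underside, 36 mm below bore; x points away from the robot, y towards the crank, z up.
- bore (a point): Centre of the bore's mouth in the plate, level with the plate's top; axes as the board. Counterbore 42 mm wide, 5 mm deep, for the flange; below it a hole 31 mm wide, open at the bottom. Three spring balls in the hole resist over the last 5 mm or so, so the bushing must be pushed home with some 5 to 20 N. The cutter stands in the bore, tip 1 to 5 mm below the plate at the start.
- bushing_center (a point): Brass guide bushing, the one to fit: round flanged tube 34 mm high, upright in the tray. This point: on its axis, half-way up, level with the flange's top. Above it a barrel 24 mm wide, 17 mm high (grip here), hole 18 mm; below it the flange, 40 mm wide, 5 mm thick, then a stub 30 mm wide, 12 mm long, foot tapered to 25 mm. The cutter clears its hole. Home: this point meets bore.
- bushing_slim_center (a point): A bystander: steel bushing of the same form, barrel only 16 mm wide. Point as for the brass one. Leave it.
- bushing_wide_center (a point): A bystander: black bushing of the same form, barrel 32 mm wide. Point as for the brass one. Leave it.
- tray: Fixed wooden tray 235 x 85 mm, 12 mm high, floor 6 mm thick; the three bushings stand in it in a row along its x, about 70 mm apart, in any order. Origin: centre of the underside.
- lock_axis (a point): Point on the lock lever's vertical axis, at the height of the plate's top; axes as bore.
- lock_knob (a point): Centre of the red upright knob of the lift's lock lever: knob 18 mm wide, 26 mm high, centre 32 mm above the plate, 55 mm from the lever's axis. Its lever bar (12 mm wide) lies 9 to 16 mm above the plate.
- lock (a joint): Lock lever about a vertical axis, rad: 0 = locked (stop; lever points along -x of the board, towards the robot), 1.4 = fully free (stop). It grows counter-clockwise seen from above and stays where it is left; moving it takes about 3 N at the knob. While locked a brake holds the crank (over 12 N at the grip).
- crank_axis (a point): Point on the crank's vertical axis, at the height of the plate's top; axes as bore.
- sleeve_center (a point): Centre of the crank's orange grip sleeve: upright, 23 mm wide, 56 mm high, centre 68 mm above the plate, 62 mm from the crank's axis. It spins freely on its pin. The steel crank arm below it ends 36 mm above the plate; a 4 mm nut stands on top of the sleeve.
- crank (a joint): Crank angle, rad, grows clockwise seen from above and then raises the cutter, 12 mm each full turn (counter-clockwise lowers it). Stays where it is left; takes about 2 N at the grip when the lock is free. At 0 the arm points along +y of the board and the tip is 3 mm below the plate. A little over two turns are needed.
- cutter_tip (a point): Top of the cutter (12 mm wide, red edges, pointing up, on the bore's axis). Its height above the plate is what is set: 25 mm. z up.
- setup_block: Brass setup block 14 x 45 mm, 25 mm high, standing loose on the plate on the far side of the bore: its top shows the wanted cutter height. Origin: centre of the underside. Leave it standing.

How it is judged:
On the way, in this order (a step that is already met when the one before it is completed fails the run):
1. the brass bushing is pushed home: flange flush with the plate (z of bushing_center in the frame of bore between -0.0025 and 0.0015 m and horizontal distance between bushing_center and bore below 0.002 m and angle between bushing_center's own z axis and vertical below 0.06 rad), for 0.2 s.
2. the lock lever is freed (value of joint lock above 1.1 rad), for 0.2 s.
3. the cutter is wound up level with the setup block (z of cutter_tip in the frame of bore between 0.0235 and 0.0265 m and value of joint lock above 1 rad), for 0.3 s.
4. the lift is locked again (value of joint lock below 0.2 rad), for 0.2 s.
At the end, for the whole second after the job is handed in: The brass bushing is fully home in the bore (flange flush within 1.5 mm, centred within 2 mm, upright), the cutter's tip is 25 mm above the plate within 1.5 mm, the lock lever is back within 0.2 rad of locked, and the crank stands still (all of step 1 and z of cutter_tip in the frame of bore between 0.0235 and 0.0265 m and value of joint lock below 0.2 rad and velocity of joint crank between -0.1 and 0.1 rad/s); the robot touches nothing.
It fails at once if the crank turns while its grip sleeve is not held in the fingers (let go, or merely pushed along) (((velocity of joint crank above 0.5 rad/s or velocity of joint crank below -0.5 rad/s) and contact force between the fingers and sleeve below 0.5 N) or ((velocity of joint crank above 1 rad/s or velocity of joint crank below -1 rad/s) and contact force between the fingers and sleeve below 4 N)).
It fails at once if the crank is forced round while the lift is locked (value of joint lock below 0.3 rad and (velocity of joint crank above 0.5 rad/s or velocity of joint crank below -0.5 rad/s)).
It fails at once if the setup block is moved more than 20 mm (distance of setup_block from where it was at the start of the episode above 0.02 m).
It fails at once if another bushing is moved more than 20 mm (distance of any of bushing_slim_center, bushing_wide_center from where it was at the start of the episode above 0.02 m).
It also fails if it takes over 72 s, if anything falls off the work surface, if the arm or the gripper's body presses on something with over 40 N, if the wrist force passes 120 N, or if a joint passes its speed limit or range.

ROBOT

A 6-joint arm with a two-finger parallel gripper is mounted at the origin on the work surface. World frame = base frame: x ahead of the robot, y to its left, z up, the work surface at z = 0. Lengths are in m, angles in rad, forces in N, time in s.
With the tool pointing down it reaches from about 0.3 to 1 m from the base axis. Payload 5.1 kg.
Tool frame: the origin (TCP) lies midway between the tips of the shut fingers; the grasp point (between the pads) lies 19 mm behind it (ctrl.tcp_to_grasp is the distance from the TCP to the grasp point, in m); z points along the fingers, y is the direction in which the jaws open and shut (so a half turn about z gives the same grasp; the last joint's range is limited). The gripper opens to 95 mm and grips with 3 to 60 N. Pads are 20 mm wide; open, the fingers measure 119 mm over their backs; the gripper's body (75 mm by 180 mm) begins 59 mm behind the grasp point.
Start: joints at [1.175, 0.124, 1.65, -0, 1.367, -0.083], TCP at [0.2, 0.618, 0.215] pointing down, gripper open.
Joint ranges: [-2.61, 2.61], [-1.02, 2.33], [0.03, 2.71], [-1.35, 4.49], [0.32, 2.68], [-2.91, 2.91]. Speed limits (rad/s): [2.57, 2.57, 3.14, 3.14, 3.14, 3.14].

INTERFACE

Orientations are given as [roll, pitch, yaw] about the fixed x, y, z axes, in that order (R = Rz(yaw) Ry(pitch) Rx(roll)).
In Python, from rig import ctrl, capture, camera_params gives the robot as it stands. The module is installed in compiled form; this text tells all that it offers.
- The arm moves only by the tool arm_command, never from a script. Its argument "rows" is one flat list of numbers, 7 for each row, row after row: the opening, from 0 (shut) to 1 (fully open), then the shift along the tool's x, y, z in m, then the turn, a rotation vector about the tool's x, y, z in degrees. In form: [jaw, dx, dy, dz, ax, ay, az, jaw, dx, dy, dz, ax, ay, az, ...]. A call has exactly 10 rows; each row shifts and turns the commanded pose from where the row before left it, along the tool's axes as they then stand; what a row does not reach is not made up. A row lasts 1/10 s, in which the tool goes at most 50 mm and 8.59 degrees, less where a joint would pass 70% of its speed; a pose out of reach is approached as far as the arm can. A call with a gripper value outside its range is refused whole. The fingers move at their own pace and stop on an object; "grip_force" is the grip in N (left out, the last holds). Time passes only in rows, so rows that do not move let the fingers close, or fill a call up. It gives the time, the measured TCP pose, the force and the opening at its end, in the units of the state.
- ctrl.read_state(): the state, without advancing time (a new reading comes with each control period).
- capture(name): name is "scene" or "side" or "wrist"; returns the picture (480x640x3 uint8, red, green, blue); there is no depth.
- camera_params(name): a dict with "fx", "fy", "cx", "cy" (pixels), "origin" and "orientation" of the camera in the world; the wrist camera has in their place "T_tool_cam" (4x4, takes a point from camera to tool coordinates, whose origin is the TCP and whose axes are the flange's). Camera axes: x right, y down, z forward; pixel columns grow to the right and rows downward; lengths in m; the calibration is good to about 2 mm. A picture is of the moment at which its call begins: read the wrist's pose just before it. camera_params takes no time and is no camera call.
- ctrl.sign_off(): hands the job in, once; it reports no verdict.
The state is a dict: "time_s": time; "q": joint angles; "dq": joint speeds; "joint_efforts": joint torques, N m; "tcp_pos": TCP position; "ee_rot": TCP orientation; "force": force on the tool from outside, world axes, zero at the start; "moment": the same for the moment, N m; "finger_gap": finger opening in m.
Only numpy, scipy, OpenCV 4.12 (cv2) and the standard library are available. Lean on these libraries where they do the work, as an engineer would, in place of code of your own. Each camera call takes 0.05 s, during which the arm holds its last target.

## Working session

There is one attempt and no reset: what is moved stays moved. The work goes in short steps, Python scripts to look and compute and a tool call to move; the robot and the scene stay as the last step left them, time stands still between calls to the robot, and variables do not carry over. Pictures are saved under pics/ and viewed, and the job is handed in when it is done.

Besides the shell and the picture viewer there is one more tool, called after "Request:" as a command line: name --argument value ..., lists and objects as JSON in quotes. arm_command: Moves the arm, as the interface text tells. Its arguments: {"type":"object","properties":{"rows":{"type":"array","items":{"type":"number"}},"grip_force":{"type":"number"}},"required":["rows"]}

```bash
mkdir -p pics; cat > h.py <<'E'
import numpy as np, cv2
from rig import ctrl, capture, camera_params
from scipy.spatial.transform import Rotation as R
def snap(n,f):
    im=capture(n); cv2.imwrite('pics/'+f+'.png',im[:,:,::-1]); return im
E
python3 - <<'E'
from h import *
print(ctrl.read_state()); print(ctrl.tcp_to_grasp)
for n in ("scene","side","wrist"):
    print(camera_params(n)); snap(n,n+'0')
E
```

```text
{'time_s': 0.0, 'q': array([ 1.17540448e+00,  1.24479896e-01,  1.65167885e+00, -1.37982913e-05,
        1.36746958e+00, -8.25920734e-02]), 'dq': array([-0.00067751,  0.00077511,  0.00135366,  0.00105173, -0.00028934,
        0.00012165]), 'joint_efforts': array([ 1.33688573e-03, -4.17612255e+01, -3.59930277e+01,  7.74498959e-02,
        4.92225902e-02, -1.55413254e-04]), 'tcp_pos': array([0.19979998, 0.61785889, 0.21340048]), 'ee_rot': array([-3.13956280e+00, -1.54477120e-04,  2.82879552e+00]), 'force': array([0.19953558, 0.4248072 , 0.11164977]), 'moment': array([-0.00261306, -0.04338735, -0.02588346]), 'finger_gap': 0.09516009868498244}
0.0188
{'fx': 478.84544774197917, 'fy': 478.84544774197917, 'cx': 314.121391686506, 'cy': 243.9849341177443, 'origin': array([1.10577217, 0.28809883, 0.73539135]), 'orientation': array([-2.3328046 , -0.0185906 ,  2.15510094])}
{'fx': 544.0111682820899, 'fy': 544.0111682820899, 'cx': 320.7756384781239, 'cy': 238.0335000584543, 'origin': array([ 0.06221616, -0.68705208,  0.86700909]), 'orientation': array([-2.36918165, -0.00489078, -0.67132753])}
{'fx': 387.93373609710244, 'fy': 387.93373609710244, 'cx': 320.0034998886821, 'cy': 237.47224086909068, 'T_tool_cam': array([[ 6.49140016e-04, -9.55902469e-01, -2.93683586e-01,
         8.35899078e-02],
       [ 9.99998970e-01,  9.96559271e-04, -1.03333701e-03,
         2.44270368e-04],
       [ 1.28044250e-03, -2.93682613e-01,  9.55902131e-01,
        -1.72731017e-01],
       [ 0.00000000e+00,  0.00000000e+00,  0.00000000e+00,
         1.00000000e+00]])}
```

View pics/scene0.png

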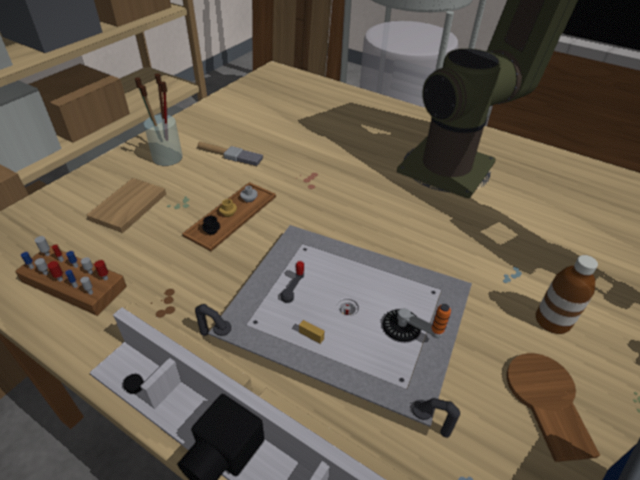

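View pics/side0.png

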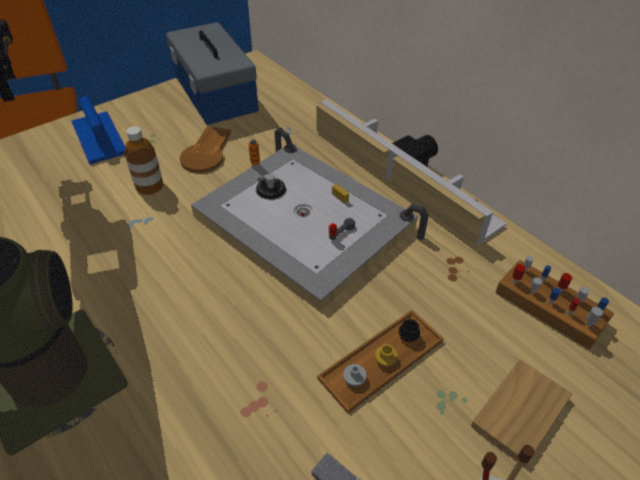

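View pics/wrist0.png

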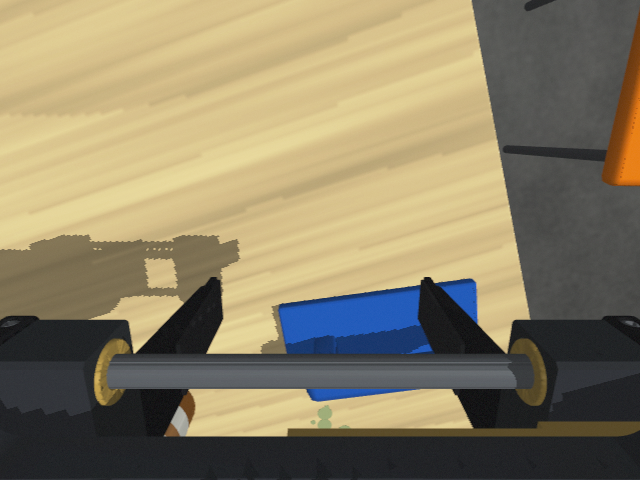

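```bash
python3 - <<'E'
import cv2
a=cv2.imread('pics/scene0.png');b=cv2.imread('pics/side0.png')
def c(im,x0,y0,x1,y1,s,f): cv2.imwrite('pics/'+f,cv2.resize(im[y0:y1,x0:x1],None,fx=s,fy=s,interpolation=cv2.INTER_CUBIC))
c(a,210,220,480,440,2.9,'sA.png'); c(a,175,175,285,255,7,'sB.png')
c(b,185,120,445,305,3,'dA.png'); c(b,310,305,450,415,5.4,'dB.png')
E
```

```text
(no output)
```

View pics/sA.png

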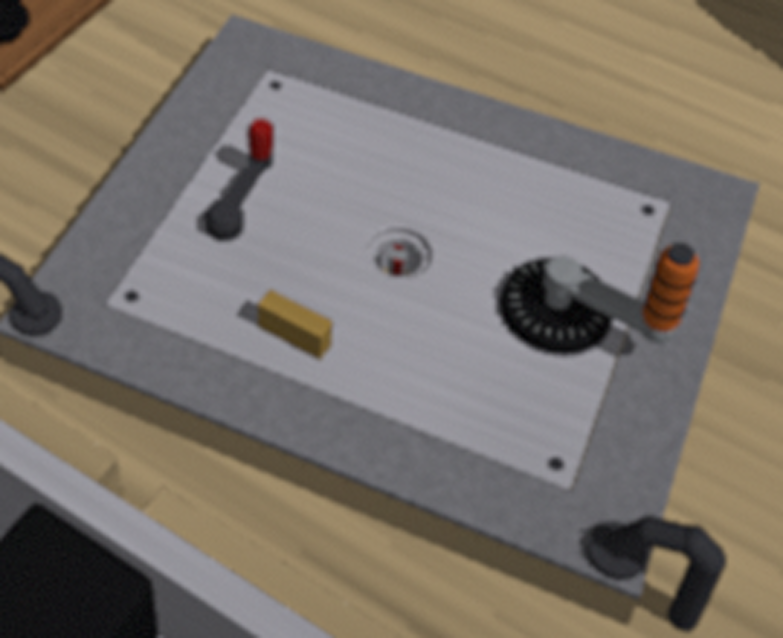

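View pics/sB.png

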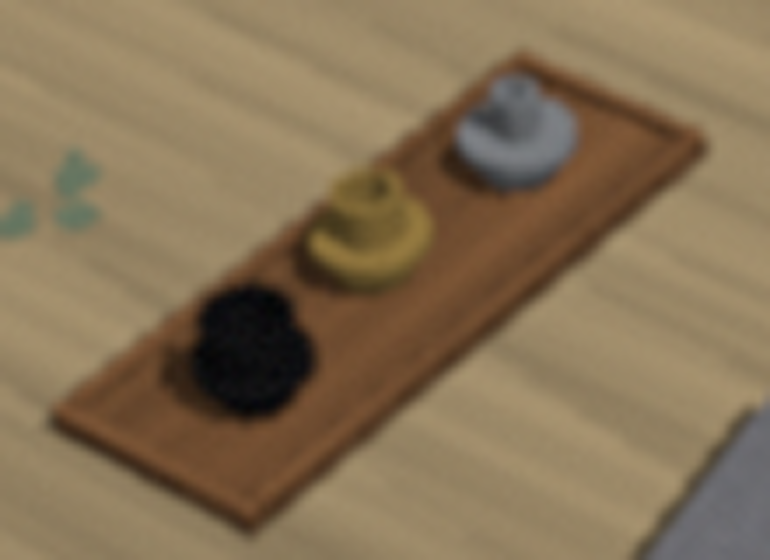

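View pics/dA.png

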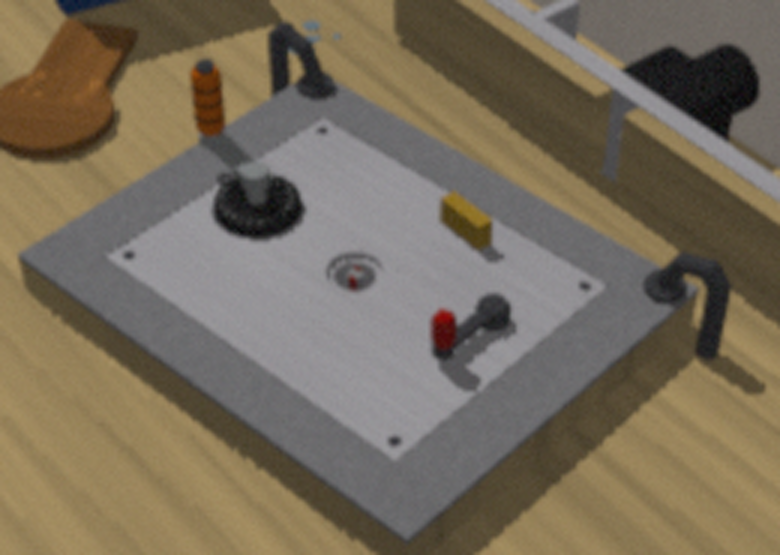

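View pics/dB.png

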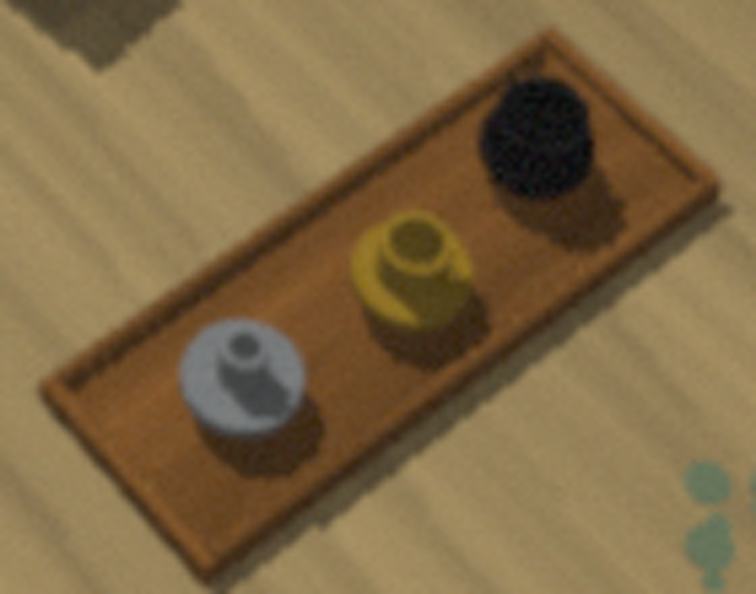

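```bash
cat >> h.py <<'E'
def cam(n):
    p=camera_params(n); K=np.array([[p['fx'],0,p['cx']],[0,p['fy'],p['cy']],[0,0,1]])
    return K,R.from_euler('xyz',p['orientation']).as_matrix(),p['origin']
def wcam(st):
    p=camera_params('wrist'); K=np.array([[p['fx'],0,p['cx']],[0,p['fy'],p['cy']],[0,0,1]])
    T=np.eye(4);T[:3,:3]=R.from_euler('xyz',st['ee_rot']).as_matrix();T[:3,3]=st['tcp_pos']
    T=T@p['T_tool_cam']; return K,T[:3,:3],T[:3,3]
def ray(c,uv):
    K,Rm,o=c; d=Rm@np.linalg.solve(K,[uv[0],uv[1],1.]); return o,d/np.linalg.norm(d)
def tri(rs):
    A=np.zeros((3,3));b=np.zeros(3)
    for o,d in rs:
        M=np.eye(3)-np.outer(d,d);A+=M;b+=M@o
    p=np.linalg.solve(A,b); return p,[float(np.linalg.norm((np.eye(3)-np.outer(d,d))@(p-o))) for o,d in rs]
def onz(c,uv,z):
    o,d=ray(c,uv); return o+d*(z-o[2])/d[2]
def proj(c,X):
    K,Rm,o=c; v=K@(Rm.T@(np.asarray(X)-o)); return v[:2]/v[2]
E
python3 - <<'E'
from h import *
S=cam('scene');D=cam('side')
fa=lambda x,y:(x/2.9+210,y/2.9+220); fb=lambda x,y:(x/7+175,y/7+175)
ga=lambda x,y:(x/3+185,y/3+120); gb=lambda x,y:(x/5.4+310,y/5.4+305)
P={'pl--':(fa(270,70),ga(395,460)),'pl-+':(fa(668,205),ga(107,255)),'pl++':(fa(572,488),ga(323,120)),'pl+-':(fa(107,302),ga(604,287)),
'bd--':(fa(232,15),ga(407,540)),'bd-+':(fa(757,185),ga(22,258)),'bore':(fa(400,252),ga(355,272)),
'brass_top':(fb(368,187),gb(416,240)),'slim_top':(fb(517,87),gb(243,347)),'knobmid':(fa(262,142),ga(444,330)),'sleeve_top':(fa(682,252),ga(205,67)),'sleeve_bot':(fa(663,325),ga(210,133)),
'levax':(fa(222,215),ga(493,312)),'blk':(fa(298,308),ga(467,212))}
for k,(a,b) in P.items():
    p,e=tri([ray(S,a),ray(D,b)]); print(k,p.round(4),np.round(e,4))
E
```

```text
pl-- [ 0.5009 -0.1259  0.0348] [0.0014 0.0014]
pl-+ [0.4565 0.1674 0.0348] [0.0001 0.0001]
pl++ [0.6833 0.2031 0.0337] [0.0017 0.0017]
pl+- [ 0.7284 -0.0904  0.0344] [0.0003 0.0003]
bd-- [ 0.4661 -0.1839  0.0342] [0.0006 0.0006]
bd-+ [0.4048 0.2091 0.0322] [0.0018 0.0018]
bore [0.5924 0.0386 0.0339] [0.0012 0.0012]
brass_top [ 0.4869 -0.3462  0.04  ] [0.0009 0.0009]
slim_top [ 0.4164 -0.3407  0.0397] [0.001 0.001]
knobmid [ 0.586  -0.0736  0.0642] [0.001 0.001]
sleeve_top [0.5774 0.2036 0.1338] [0.0012 0.0012]
sleeve_bot [0.5778 0.2065 0.0688] [0.001 0.001]
levax [ 0.6385 -0.0676  0.0451] [0.0001 0.0001]
blk [0.6826 0.0181 0.059 ] [0.002 0.002]
```

```bash
python3 - <<'E'
from h import *
S=cam('scene');D=cam('side')
fa=lambda x,y:(x/2.9+210,y/2.9+220)
ga=lambda x,y:(x/3+185,y/3+120)
for a,b in [((587,263),(134,132)),((558,330),(148,192)),(fa(562,268),ga(258,170)),(fa(553,305),ga(258,207))]:
    print(tri([ray(S,a),ray(D,b)]))
st=ctrl.read_state()
Rm=R.from_euler('xyz',st['ee_rot'])
tgt=np.array([0.48,-0.346,0.25]); print(Rm.inv().apply(tgt-st['tcp_pos']))
E
```

```text
(array([0.37184521, 0.37097654, 0.15826252]), [0.0008601556442667896, 0.0008601556442668011])
(array([ 0.36728851,  0.386568  , -0.02599182]), [0.0025766645404391, 0.002576664540439194])
(array([0.5775813 , 0.13999419, 0.074358  ]), [0.0011359733506028412, 0.0011359733506028044])
(array([0.57639366, 0.14046484, 0.03717753]), [5.837281809392465e-05, 5.837281809401405e-05])
[-0.56318351 -0.83102677 -0.03507196]
```

Request:
arm_command --rows '[0.6, -0.012, -0.017, -0.001, 0, 0, 0, 0.6, -0.0235, -0.0346, -0.0015, 0, 0, 0, 0.6, -0.0235, -0.0346, -0.0015, 0, 0, 0, 0.6, -0.0235, -0.0346, -0.0015, 0, 0, 0, 0.6, -0.0235, -0.0346, -0.0015, 0, 0, 0, 0.6, -0.0235, -0.0346, -0.0015, 0, 0, 0, 0.6, -0.0235, -0.0346, -0.0015, 0, 0, 0, 0.6, -0.0235, -0.0346, -0.0015, 0, 0, 0, 0.6, -0.0235, -0.0346, -0.0015, 0, 0, 0, 0.6, -0.0235, -0.0346, -0.0015, 0, 0, 0]' --grip_force 30

```text
time_s: 1.15
tcp_pos: [0.3115, 0.2356, 0.229]
ee_rot: [3.142, 0.0, 2.83]
force: [0.4, -0.9, 0.2]
finger_gap: 0.0569
```

Request:
arm_command --rows '[0.6, -0.0235, -0.0346, -0.0015, 0, 0, 0, 0.6, -0.0235, -0.0346, -0.0015, 0, 0, 0, 0.6, -0.0235, -0.0346, -0.0015, 0, 0, 0, 0.6, -0.0235, -0.0346, -0.0015, 0, 0, 0, 0.6, -0.0235, -0.0346, -0.0015, 0, 0, 0, 0.6, -0.0235, -0.0346, -0.0015, 0, 0, 0, 0.6, -0.0235, -0.0346, -0.0015, 0, 0, 0, 0.6, -0.0235, -0.0346, -0.0015, 0, 0, 0, 0.6, -0.0235, -0.0346, -0.0015, 0, 0, 0, 0.6, -0.0235, -0.0346, -0.0015, 0, 0, 0]'

```text
time_s: 2.15
tcp_pos: [0.4287, -0.1661, 0.244]
ee_rot: [3.141, 0.0, 2.828]
force: [0.4, 0.3, 0.4]
finger_gap: 0.0574
```

Request:
arm_command --rows '[0.6, -0.0235, -0.0346, -0.0015, 0, 0, 0, 0.6, -0.0235, -0.0346, -0.0015, 0, 0, 0, 0.6, -0.0235, -0.0346, -0.0015, 0, 0, 0, 0.6, -0.0235, -0.0346, -0.0015, 0, 0, 0, 0.6, -0.01, -0.017, 0, 0, 0, -3, 0.6, 0, 0, 0, 0, 0, -5, 0.6, 0, 0, 0, 0, 0, -5.2, 0.6, 0, 0, 0, 0, 0, 0, 0.6, 0, 0, 0, 0, 0, 0, 0.6, 0, 0, 0, 0, 0, 0]'

```text
time_s: 3.15
tcp_pos: [0.4798, -0.3439, 0.2501]
ee_rot: [3.142, -0.0, 3.058]
force: [-0.7, -1.0, -0.6]
finger_gap: 0.0572
```

```bash
cat >> h.py <<'E'
def show(f,n='wrist',crop=None,s=1):
    st=ctrl.read_state(); im=snap(n,f)
    if crop:
        x0,y0,x1,y1=crop; cv2.imwrite('pics/'+f+'.png',cv2.resize(im[y0:y1,x0:x1,::-1],None,fx=s,fy=s,interpolation=cv2.INTER_CUBIC))
    print('t',round(st['time_s'],2),'tcp',st['tcp_pos'].round(4),'rot',st['ee_rot'].round(4),'F',st['force'].round(1),'M',st['moment'].round(2),'gap',round(st['finger_gap'],4))
    return st
E
python3 -c "
from h import *
show('w1')"
```

```text
t 3.15 tcp [ 0.4798 -0.3439  0.2501] rot [ 3.1415e+00 -1.0000e-04  3.0582e+00] F [-0.7 -1.  -0.6] M [ 0.05 -0.02 -0.  ] gap 0.0572
```

View pics/w1.png

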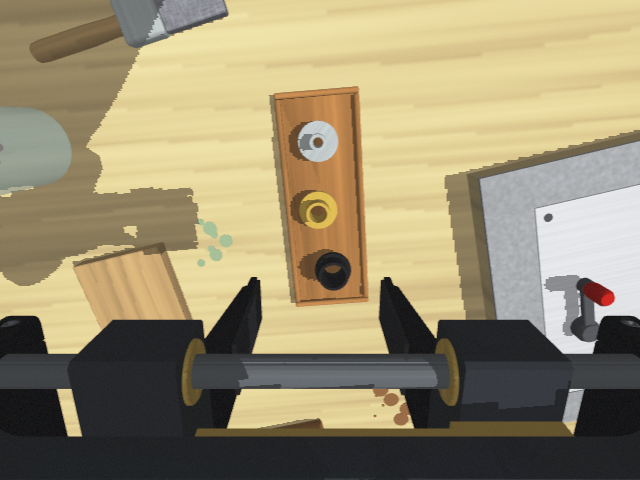

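```bash
python3 - <<'E'
from h import *
im=cv2.imread('pics/w1.png'); cv2.imwrite('pics/w1c.png',cv2.resize(im[110:310,270:380],None,fx=3,fy=3,interpolation=cv2.INTER_CUBIC))
hsv=cv2.cvtColor(im,cv2.COLOR_BGR2HSV); m=((hsv[...,0]>20)&(hsv[...,0]<32)&(hsv[...,1]>150)&(hsv[...,2]>60)).astype(np.uint8)
m[:, :295]=0;m[:,345:]=0;m[:185]=0;m[:]=m; m[235:]=0
ys,xs=np.nonzero(m);print(xs.min(),xs.max(),ys.min(),ys.max(),len(xs))
st=ctrl.read_state(); W=wcam(st)
for uv,z in [((318,211),.04),((317.5,141.5),.04),((332,271),.04),((334,272.),.04)]: print(onz(W,uv,z))
E
```

```text
300 336 191 228 858
[ 0.4856947  -0.34659571  0.04      ]
[ 0.41756548 -0.34134184  0.04      ]
[ 0.55187995 -0.3372674   0.04      ]
[ 0.55319121 -0.33523548  0.04      ]
```

View pics/w1c.png

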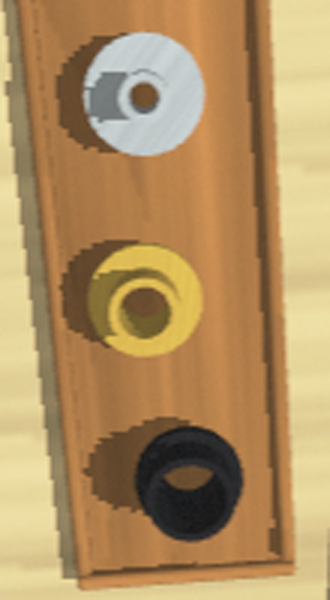

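Request:
arm_command --rows '[0.6, -0.002, -0.0005, 0.02, 0, 0, 0, 0.6, -0.0026, -0.0006, 0.04, 0, 0, 0, 0.6, -0.003, -0.0006, 0.04, 0, 0, 0, 0.6, 0, 0, 0.035, 0, 0, 0, 0.6, 0, 0, 0.025, 0, 0, 0, 0.6, 0, 0, 0.015, 0, 0, 0, 0.6, 0, 0, 0.005, 0, 0, 0, 0.6, 0, 0, 0, 0, 0, 0, 0.6, 0, 0, 0, 0, 0, 0, 0.6, 0, 0, 0, 0, 0, 0]'

```text
time_s: 4.2
tcp_pos: [0.4884, -0.3473, 0.0722]
ee_rot: [-3.14, 0.003, 3.059]
force: [-0.4, 0.2, -0.2]
finger_gap: 0.0564
```

```bash
python3 -c "
from h import *
show('w2')
im=cv2.imread('pics/w2.png'); cv2.imwrite('pics/w2c.png',cv2.resize(im[180:320,220:420],None,fx=4,fy=4,interpolation=cv2.INTER_CUBIC))
W=wcam(ctrl.read_state())
print(proj(W,[.4872,-.3462,.04]),proj(W,[.4872,-.3462,.023]))
"
```

```text
t 4.2 tcp [ 0.4884 -0.3473  0.0722] rot [-3.1397e+00  2.7000e-03  3.0591e+00] F [-0.4  0.2 -0.2] M [-0.    0.06  0.01] gap 0.0564
[321.61593613 270.40739361] [321.5874621  259.88071757]
```

View pics/w2c.png

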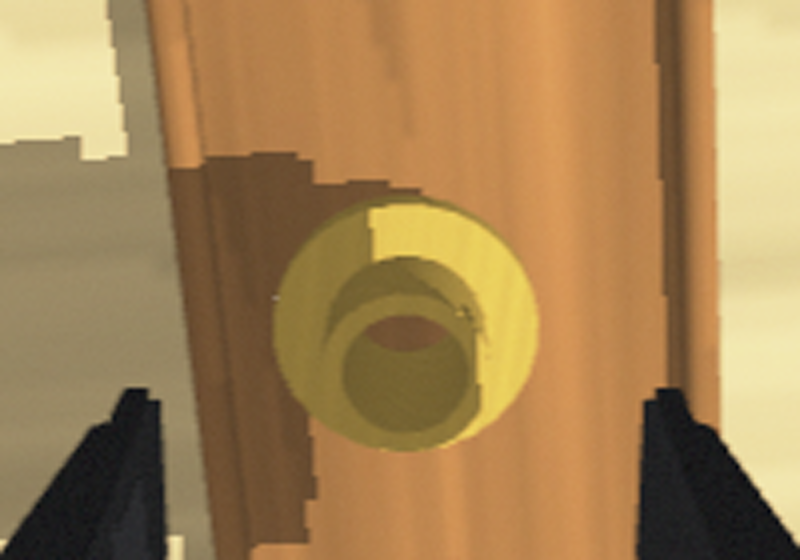

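Request:
arm_command --rows '[0.6, 0, 0.0005, 0.01, 0, 0, 0, 0.6, 0, 0.0005, 0.015, 0, 0, 0, 0.6, 0, 0, 0.012, 0, 0, 0, 0.6, 0, 0, 0.006, 0, 0, 0, 0.6, 0, 0, 0.002, 0, 0, 0, 0.6, 0, 0, 0, 0, 0, 0, 0.6, 0, 0, 0, 0, 0, 0, 0.6, 0, 0, 0, 0, 0, 0, 0.6, 0, 0, 0, 0, 0, 0, 0.6, 0, 0, 0, 0, 0, 0]'

```text
time_s: 5.25
tcp_pos: [0.4876, -0.3457, 0.0256]
ee_rot: [-3.141, 0.001, 3.059]
force: [-1.2, -0.2, 0.2]
finger_gap: 0.0574
```

```bash
python3 -c "
from h import *
show('w3',crop=(220,180,420,320),s=4)
"
```

```text
t 5.25 tcp [ 0.4876 -0.3457  0.0256] rot [-3.1412e+00  6.0000e-04  3.0592e+00] F [-1.2 -0.2  0.2] M [ 0.   -0.04 -0.01] gap 0.0574
```

View pics/w3.png

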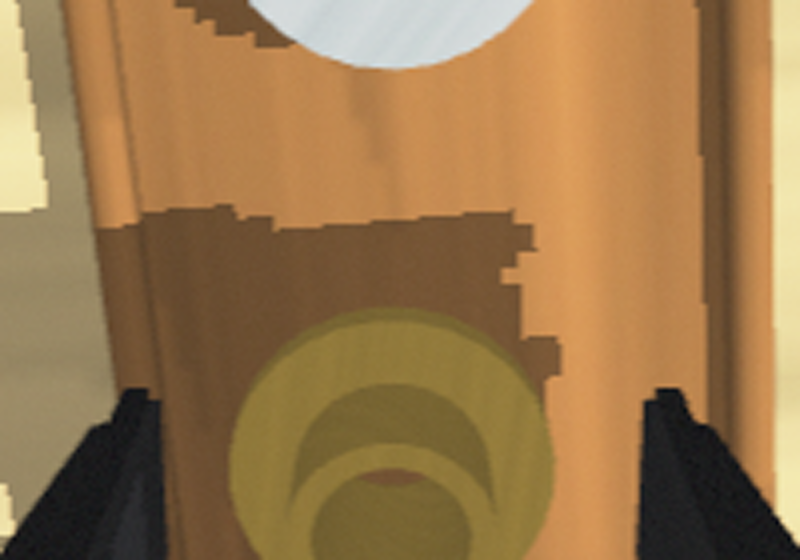

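Request:
arm_command --rows '[0.15, 0, 0, 0.0005, 0, 0, 0, 0.15, 0, 0, 0, 0, 0, 0, 0.15, 0, 0, 0, 0, 0, 0, 0.15, 0, 0, 0, 0, 0, 0, 0.15, 0, 0, 0, 0, 0, 0, 0.15, 0, 0, 0, 0, 0, 0, 0.15, 0, 0, -0.005, 0, 0, 0, 0.15, 0, 0, -0.015, 0, 0, 0, 0.15, 0, 0, -0.03, 0, 0, 0, 0.15, 0, 0, -0.04, 0, 0, 0]' --grip_force 40

```text
time_s: 6.3
tcp_pos: [0.4862, -0.3445, 0.1145]
ee_rot: [3.139, -0.003, 3.059]
force: [0.7, -1.6, -0.5]
finger_gap: 0.0228
```

```bash
python3 -c "
from h import *
show('w4',crop=(220,180,420,320),s=4)
S=ctrl.read_state();print(S['tcp_pos'])
Rm=R.from_euler('xyz',S['ee_rot']); print(Rm.inv().apply(np.array([.560,.0386,.17])-S['tcp_pos']))
"
```

```text
t 6.3 tcp [ 0.4862 -0.3445  0.1145] rot [ 3.1393e+00 -3.1000e-03  3.0592e+00] F [ 0.7 -1.6 -0.5] M [ 0. -0. -0.] gap 0.0228
[ 0.49052161 -0.34801415  0.12441781]
[-0.03789398  0.39071696 -0.0477471 ]
```

View pics/w4.png

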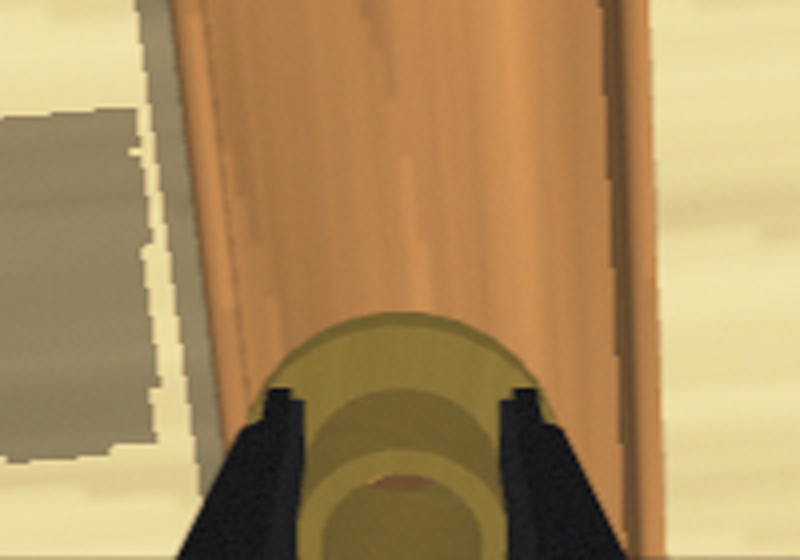

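Request:
arm_command --rows '[0.15, -0.002, 0.02, -0.01, 0, 0, 0, 0.15, -0.002, 0.04, -0.01, 0, 0, 0, 0.15, -0.002, 0.048, -0.01, 0, 0, 0, 0.15, -0.002, 0.048, -0.005, 0, 0, 0, 0.15, -0.002, 0.048, 0, 0, 0, 0, 0.15, -0.002, 0.048, 0, 0, 0, 0, 0.15, -0.002, 0.048, 0, 0, 0, 0, 0.15, -0.002, 0.04, 0, 0, 0, 0, 0.15, -0.002, 0.03, 0, 0, 0, 0, 0.15, -0.002, 0.018, 0, 0, 0, 0]'

```text
time_s: 7.35
tcp_pos: [0.5385, 0.0427, 0.15]
ee_rot: [3.141, -0.0, 3.062]
force: [-0.0, 0.3, -0.9]
finger_gap: 0.0231
```

Request:
arm_command --rows '[0.15, 0, 0, 0, 0, 0, 0, 0.15, 0, 0, 0, 0, 0, 0, 0.15, 0, 0, 0, 0, 0, 0, 0.15, 0, 0, 0, 0, 0, 0, 0.15, 0, 0, 0, 0, 0, 0, 0.15, 0, 0, 0, 0, 0, 0, 0.15, 0, 0, 0, 0, 0, 0, 0.15, 0, 0, 0, 0, 0, 0, 0.15, 0, 0, 0, 0, 0, 0, 0.15, 0, 0, 0, 0, 0, 0]'

```text
time_s: 8.35
tcp_pos: [0.5393, 0.0395, 0.1497]
ee_rot: [-3.142, -0.0, 3.059]
force: [-0.6, 0.4, -0.3]
finger_gap: 0.0232
```

```bash
python3 -c "
from h import *
print(ctrl.read_state()['dq'].round(3))
show('w5')
im=cv2.imread('pics/w5.png'); cv2.imwrite('pics/w5c.png',cv2.resize(im[150:340,220:420],None,fx=3.8,fy=3.8,interpolation=cv2.INTER_CUBIC))
show('s5','scene',crop=(210,220,480,440),s=2.9)
show('d5','side',crop=(185,120,445,305),s=3)
"
```

```text
[ 0.001 -0.002  0.    -0.     0.001 -0.001]
t 8.35 tcp [0.5393 0.0395 0.1497] rot [-3.1416 -0.      3.0592] F [-0.6  0.4 -0.3] M [ 0.04 -0.01 -0.02] gap 0.0232
t 8.4 tcp [0.5393 0.0396 0.1496] rot [-3.1416 -0.      3.0592] F [ 0.3  0.4 -1.2] M [ 0.01  0.   -0.04] gap 0.0231
t 8.45 tcp [0.5393 0.0395 0.1496] rot [-3.1416e+00 -1.0000e-04  3.0592e+00] F [-1.1  0.7 -0. ] M [-0.02  0.07 -0.07] gap 0.0232
```

View pics/w5.png

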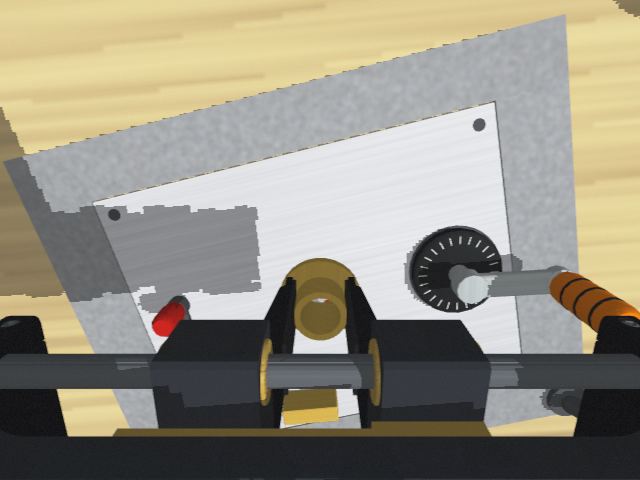

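View pics/w5c.png

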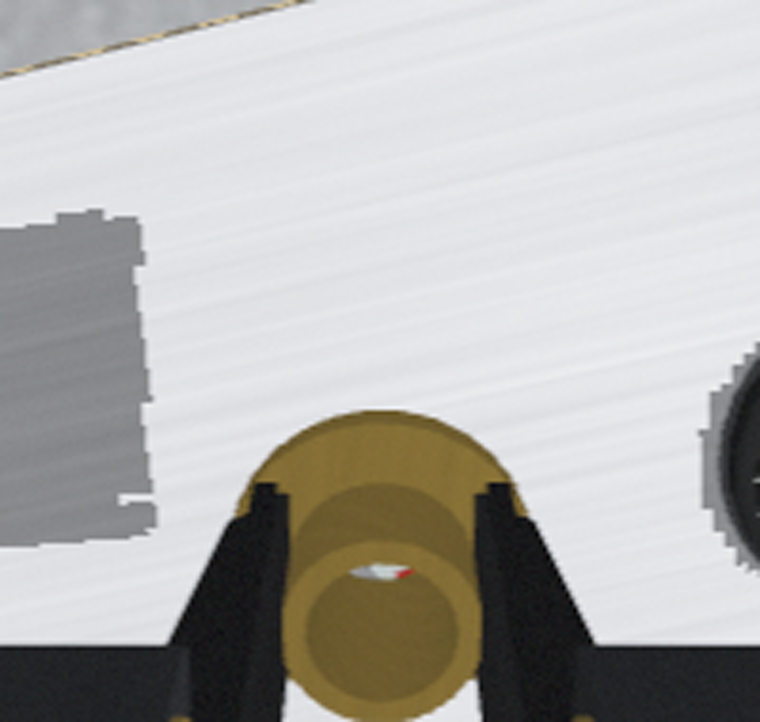

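View pics/s5.png

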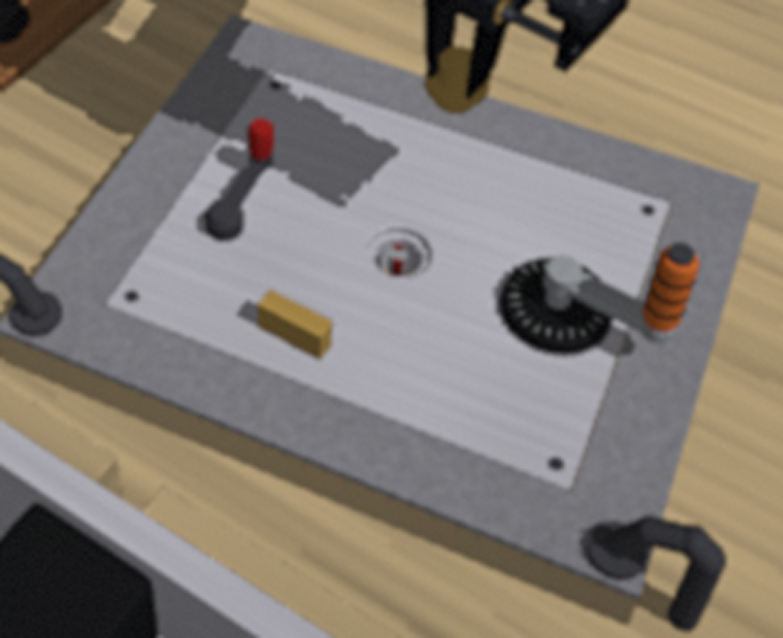

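View pics/d5.png

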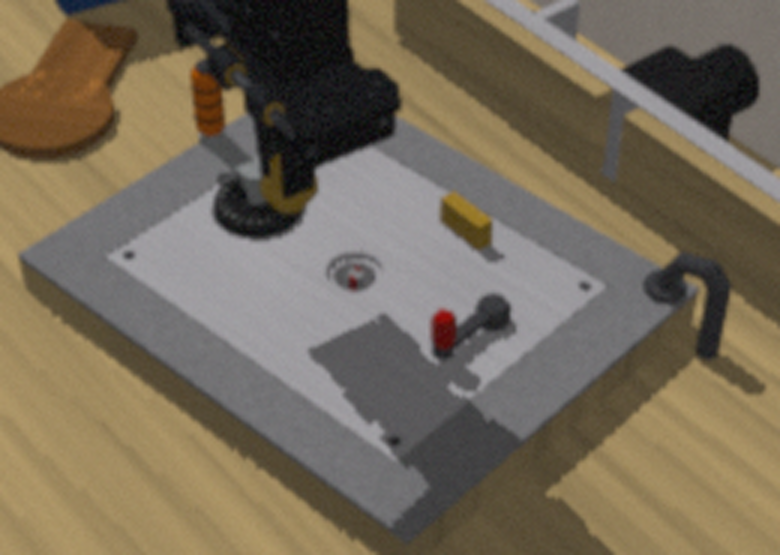

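Request:
arm_command --rows '[0.15, -0.01, 0, 0.002, 0, 0, 0, 0.15, -0.02, 0, 0.002, 0, 0, 0, 0.15, -0.025, 0, 0.003, 0, 0, 0, 0.15, -0.02, 0, 0.003, 0, 0, 0, 0.15, -0.012, 0, 0, 0, 0, 0, 0.15, -0.003, 0, 0, 0, 0, 0, 0.15, 0, 0, 0, 0, 0, 0, 0.15, 0, 0, 0, 0, 0, 0, 0.15, 0, 0, 0, 0, 0, 0, 0.15, 0, 0, 0, 0, 0, 0]'

```text
time_s: 9.5
tcp_pos: [0.6286, 0.0322, 0.1399]
ee_rot: [-3.142, 0.0, 3.059]
force: [0.8, -0.2, -1.7]
finger_gap: 0.0227
```

```bash
python3 -c "
from h import *
show('w6')
im=cv2.imread('pics/w6.png'); cv2.imwrite('pics/w6c.png',cv2.resize(im[150:340,220:420],None,fx=3.8,fy=3.8,interpolation=cv2.INTER_CUBIC))
"
```

```text
t 9.5 tcp [0.6286 0.0322 0.1399] rot [-3.1416e+00  2.0000e-04  3.0593e+00] F [ 0.8 -0.2 -1.7] M [-0.01  0.   -0.05] gap 0.0227
```

View pics/w6.png

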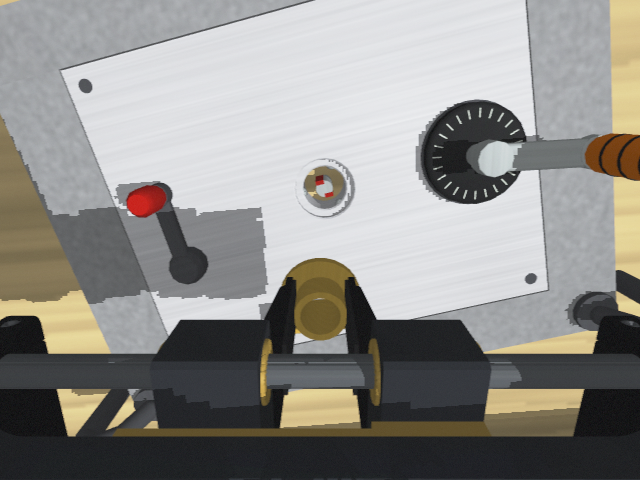

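View pics/w6c.png

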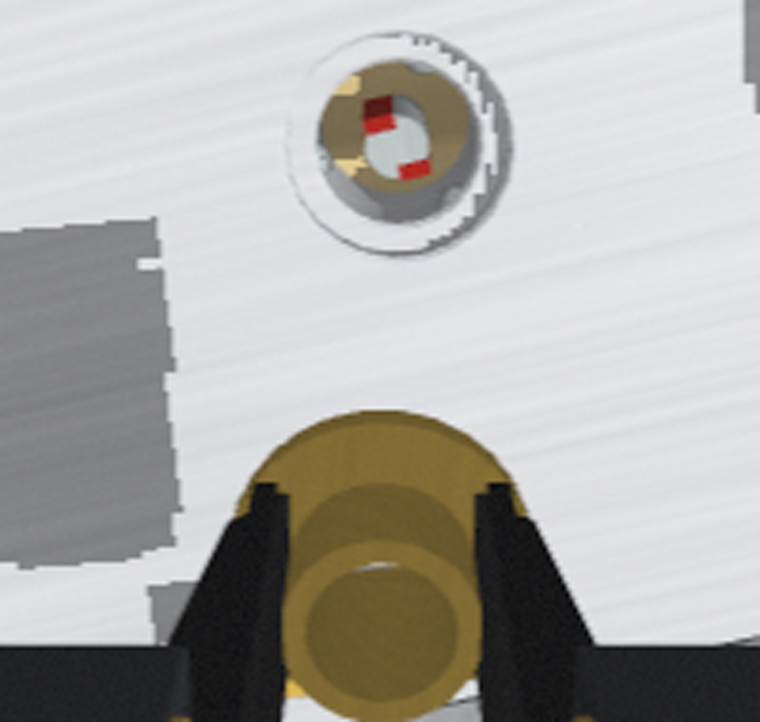

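```bash
python3 - <<'E'
from h import *
st=ctrl.read_state(); W=wcam(st)
pb=onz(W,(220+399.5/3.8,150+143.5/3.8),.036); print('bore',pb)
for off in (.0157,):
    z=st['tcp_pos'][2]+off
    print('hole',onz(W,(220+382/3.8,150+632/3.8),z), 'tcp',st['tcp_pos'])
# flange check: predicted top edge of flange circle
zf=st['tcp_pos'][2]-.0013
for c in ((st['tcp_pos'][0],st['tcp_pos'][1]),):
    th=np.linspace(0,6.28,200); q=np.array([proj(W,[c[0]+.02*np.cos(t),c[1]+.02*np.sin(t),zf]) for t in th]); q=(q-[220,150])*3.8
    print(q.min(0),q.max(0))
    q=np.array([proj(W,[c[0]+.012*np.cos(t),c[1]+.012*np.sin(t),zf+.017]) for t in th]); q=(q-[220,150])*3.8
    print(q.min(0),q.max(0))
S=cam('scene');D=cam('side')
print(proj(S,pb),proj(D,pb),'clicked',(400/2.9+210,252/2.9+220),(355/3+185,272/3+120))
E
```

```text
bore [0.59317555 0.03878942 0.036     ]
hole [0.63060019 0.03242242 0.15563049] tcp [0.6286656  0.032186   0.13993049]
[224.45456837 409.4444108 ] [533.51323109 691.31217705]
[277.37328763 524.60207563] [480.01197147 706.82370605]
[347.27533271 306.636706  ] [303.05235934 209.63323158] clicked (347.9310344827586, 306.8965517241379) (303.3333333333333, 210.66666666666669)
```

Request:
arm_command --rows '[0.15, 0.01, 0.001, 0, 0, 0, 0, 0.15, 0.015, 0.001, 0.005, 0, 0, 0, 0.15, 0.0097, 0.001, 0.015, 0, 0, 0, 0.15, 0.003, 0.0003, 0.02, 0, 0, 0, 0.15, 0, 0, 0.02, 0, 0, 0, 0.15, 0, 0, 0.014, 0, 0, 0, 0.15, 0, 0, 0.006, 0, 0, 0, 0.15, 0, 0, 0.002, 0, 0, 0, 0.15, 0, 0, 0, 0, 0, 0, 0.15, 0, 0, 0, 0, 0, 0]'

```text
time_s: 10.55
tcp_pos: [0.5925, 0.0385, 0.0587]
ee_rot: [3.141, 0.002, 3.059]
force: [-0.3, 0.5, 0.4]
finger_gap: 0.023
```

```bash
python3 -c "
from h import *
show('s7','scene',crop=(300,240,400,315),s=8)
show('d7','side',crop=(250,160,350,235),s=8)
show('w7',crop=(220,180,420,320),s=4)
"
```

```text
t 10.55 tcp [0.5925 0.0385 0.0587] rot [3.1415e+00 1.8000e-03 3.0591e+00] F [-0.3  0.5  0.4] M [0.02 0.01 0.  ] gap 0.023
t 10.6 tcp [0.5926 0.0385 0.0588] rot [3.1415e+00 1.9000e-03 3.0592e+00] F [ 0.6  0.1 -0.3] M [ 0.03  0.03 -0.03] gap 0.0232
t 10.65 tcp [0.5924 0.0385 0.0587] rot [3.1415e+00 1.7000e-03 3.0592e+00] F [ 0.2  1.4 -0.8] M [ 0.    0.05 -0.03] gap 0.0227
```

View pics/s7.png

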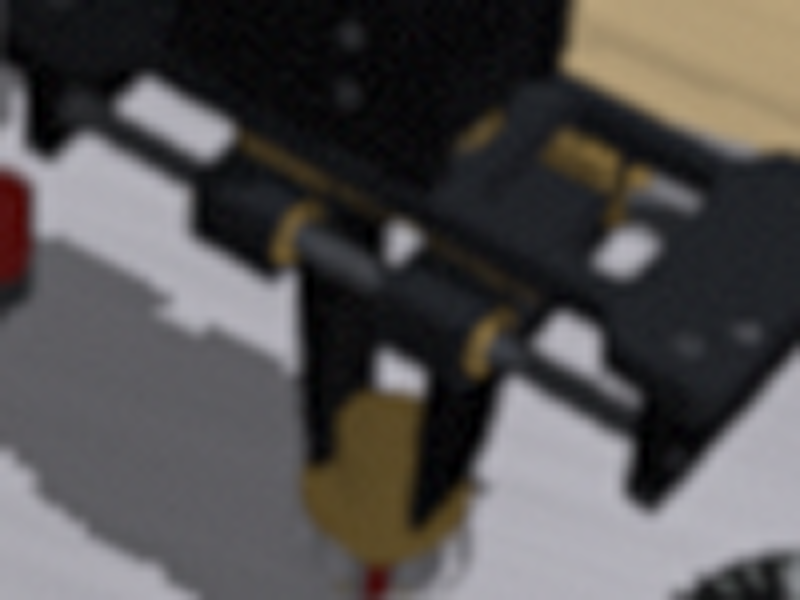

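View pics/d7.png

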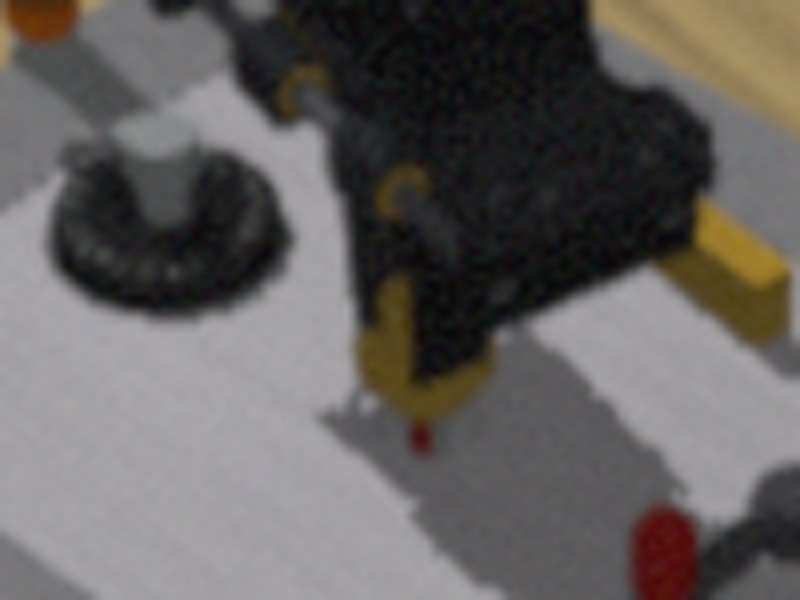

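View pics/w7.png

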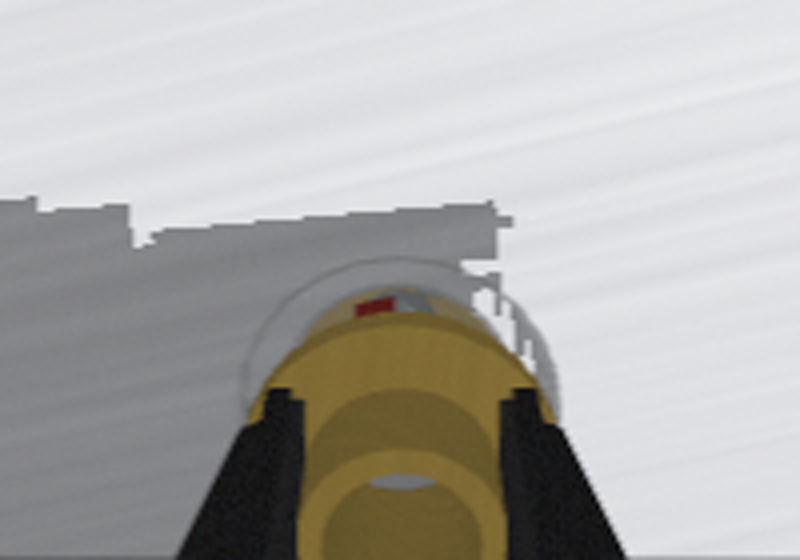

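```bash
python3 - <<'E'
from h import *
st=ctrl.read_state(); print(st['tcp_pos'],st['ee_rot']); W=wcam(st)
t=np.linspace(0,6.28,400)
def ext(c,r,z):
    q=np.array([proj(W,[c[0]+r*np.cos(a),c[1]+r*np.sin(a),z]) for a in t]); q=(q-[220,180])*4; return q.min(0).round(0),q.max(0).round(0)
print('bore',ext((.5932,.0388),.021,.036))
T=st['tcp_pos']
for dx in (0.0015,.002,.0025):
  for h in (.001,.002):
    c=(T[0]+dx,T[1]); print(dx,h,'flangetop',ext(c,.02,T[2]-h),'bot',ext(c,.02,T[2]-h-.005),'barrel',ext(c,.012,T[2]-h+.017))
E
```

```text
[0.59232413 0.03849472 0.05853586] [3.14153659e+00 1.46602551e-03 3.05921787e+00]
bore (array([248., 255.]), array([556., 539.]))
0.0015 0.001 flangetop (array([237., 324.]), array([562., 619.])) bot (array([241., 309.]), array([559., 599.])) barrel (array([293., 446.]), array([506., 637.]))
0.0015 0.002 flangetop (array([238., 321.]), array([562., 615.])) bot (array([242., 306.]), array([558., 595.])) barrel (array([294., 442.]), array([506., 632.]))
0.002 0.001 flangetop (array([238., 328.]), array([563., 623.])) bot (array([242., 313.]), array([559., 602.])) barrel (array([294., 450.]), array([507., 641.]))
0.002 0.002 flangetop (array([239., 325.]), array([562., 618.])) bot (array([243., 310.]), array([558., 598.])) barrel (array([294., 446.]), array([506., 636.]))
0.0025 0.001 flangetop (array([238., 331.]), array([563., 626.])) bot (array([242., 317.]), array([559., 605.])) barrel (array([294., 454.]), array([507., 645.]))
0.0025 0.002 flangetop (array([239., 329.]), array([562., 622.])) bot (array([243., 314.]), array([558., 601.])) barrel (array([295., 450.]), array([506., 640.]))
```

Request:
arm_command --rows '[0.15, 0, 0, 0, 0, 0, 0, 0.15, 0, 0, 0.002, 0, 0, 0, 0.15, 0, 0, 0.003, 0, 0, 0, 0.15, 0, 0, 0.003, 0, 0, 0, 0.15, 0, 0, 0.003, 0, 0, 0, 0.15, 0, 0, 0.002, 0, 0, 0, 0.15, 0, 0, 0.001, 0, 0, 0, 0.15, 0, 0, 0, 0, 0, 0, 0.15, 0, 0, 0, 0, 0, 0, 0.15, 0, 0, 0, 0, 0, 0]'

```text
time_s: 11.7
tcp_pos: [0.592, 0.0384, 0.0438]
ee_rot: [-3.141, 0.001, 3.059]
force: [1.2, -1.0, -1.2]
finger_gap: 0.023
```

```bash
python3 -c "
from h import *
show('w8',crop=(220,180,420,320),s=4)
"
```

```text
t 11.7 tcp [0.592  0.0384 0.0438] rot [-3.1415e+00  8.0000e-04  3.0592e+00] F [ 1.2 -1.  -1.2] M [-0.14 -0.29 -0.01] gap 0.023
```

View pics/w8.png

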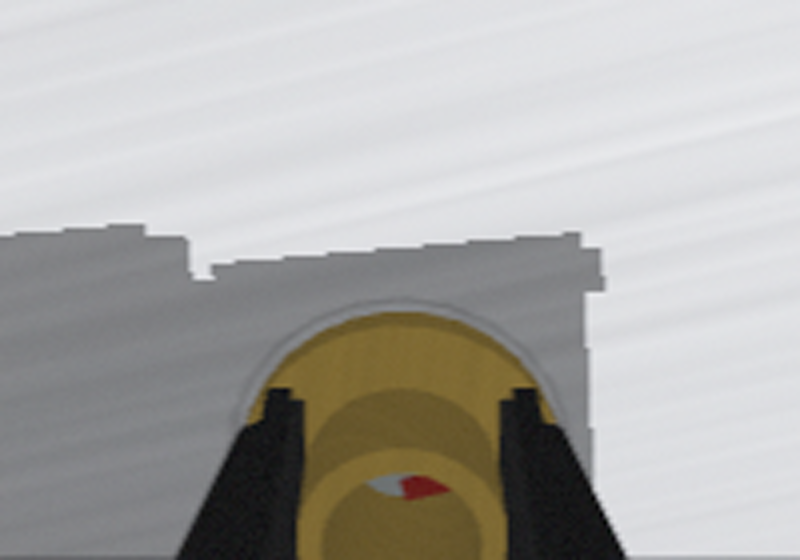

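Request:
arm_command --rows '[0.15, 0, 0, 0.001, 0, 0, 0, 0.15, 0, 0, 0.0015, 0, 0, 0, 0.15, 0, 0, 0.0015, 0, 0, 0, 0.15, 0, 0, 0.0015, 0, 0, 0, 0.15, 0, 0, 0.001, 0, 0, 0, 0.15, 0, 0, 0.0005, 0, 0, 0, 0.15, 0, 0, 0, 0, 0, 0, 0.15, 0, 0, 0, 0, 0, 0, 0.15, 0, 0, 0, 0, 0, 0, 0.15, 0, 0, 0, 0, 0, 0]' --grip_force 50

```text
time_s: 12.75
tcp_pos: [0.593, 0.0385, 0.0381]
ee_rot: [3.141, 0.003, 3.059]
force: [1.7, 0.2, 4.7]
finger_gap: 0.023
```

```bash
python3 -c "
from h import *
show('w9',crop=(220,180,420,320),s=4)
"
```

```text
t 12.75 tcp [0.593  0.0385 0.0381] rot [3.1414e+00 2.8000e-03 3.0591e+00] F [1.7 0.2 4.7] M [-0.19 -0.22  0.04] gap 0.023
```

View pics/w9.png

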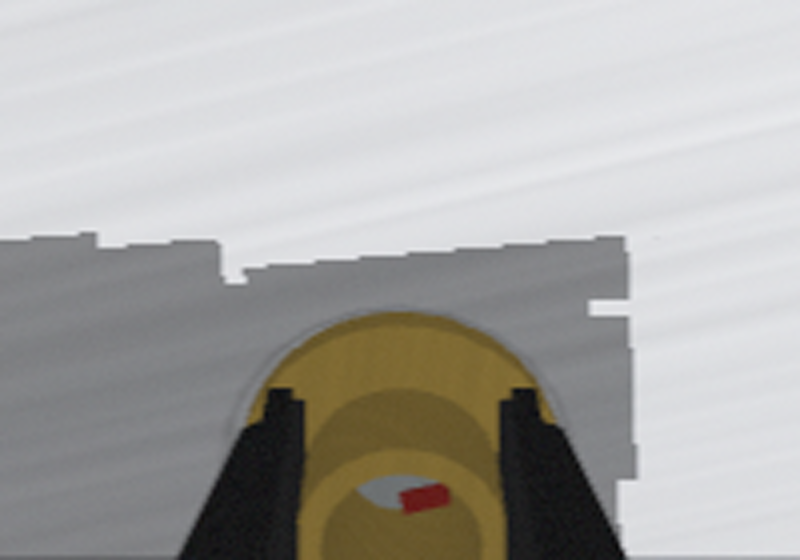

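Request:
arm_command --rows '[0.15, 0, 0, 0.0005, 0, 0, 0, 0.15, 0, 0, 0.0005, 0, 0, 0, 0.15, 0, 0, 0.0005, 0, 0, 0, 0.15, 0, 0, 0.0005, 0, 0, 0, 0.15, 0, 0, 0.0005, 0, 0, 0, 0.15, 0, 0, 0, 0, 0, 0, 0.15, 0, 0, 0, 0, 0, 0, 0.15, 0, 0, 0, 0, 0, 0, 0.15, 0, 0, 0, 0, 0, 0, 0.15, 0, 0, 0, 0, 0, 0]'

```text
time_s: 13.8
tcp_pos: [0.5931, 0.0385, 0.0375]
ee_rot: [3.142, 0.002, 3.059]
force: [-4.3, -1.1, 15.2]
finger_gap: 0.0232
```

```bash
python3 -c "
from h import *
show('w10',crop=(220,180,420,320),s=4)
"
```

```text
t 13.8 tcp [0.5931 0.0385 0.0375] rot [3.1415e+00 2.2000e-03 3.0592e+00] F [-4.3 -1.1 15.2] M [-0.21  0.62 -0.01] gap 0.0232
```

View pics/w10.png

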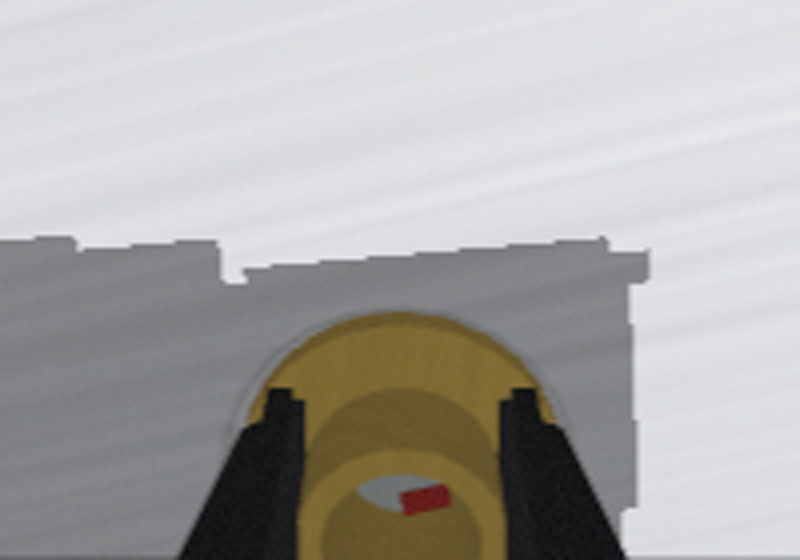

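```bash
python3 - <<'E'
from h import *
im=cv2.imread('pics/w10.png'); cv2.imwrite('pics/w10c.png',im[280:460,200:600].repeat(2,0).repeat(2,1))
st=ctrl.read_state(); W=wcam(st);T=st['tcp_pos'];print(T)
t=np.linspace(0,6.28,400)
def ext(c,r,z):
    q=np.array([proj(W,[c[0]+r*np.cos(a),c[1]+r*np.sin(a),z]) for a in t]); q=(q-[220,180])*4; return q.min(0).round(0),q.max(0).round(0)
print('bore',ext((.5935,.0386),.021,.036))
for z in (.036,.037,.038):
    print(z,'flangetop home-centred',ext((.5935,.0386),.02,z),'at tcp+2',ext((T[0]+.002,T[1]),.02,z))
E
```

```text
[0.5931394  0.03842414 0.03754348]
bore (array([230., 305.]), array([571., 616.]))
0.036 flangetop home-centred (array([238., 313.]), array([563., 609.])) at tcp+2 (array([238., 326.]), array([562., 620.]))
0.037 flangetop home-centred (array([237., 316.]), array([564., 613.])) at tcp+2 (array([237., 329.]), array([563., 625.]))
0.038 flangetop home-centred (array([237., 319.]), array([565., 617.])) at tcp+2 (array([237., 332.]), array([564., 629.]))
```

View pics/w10c.png

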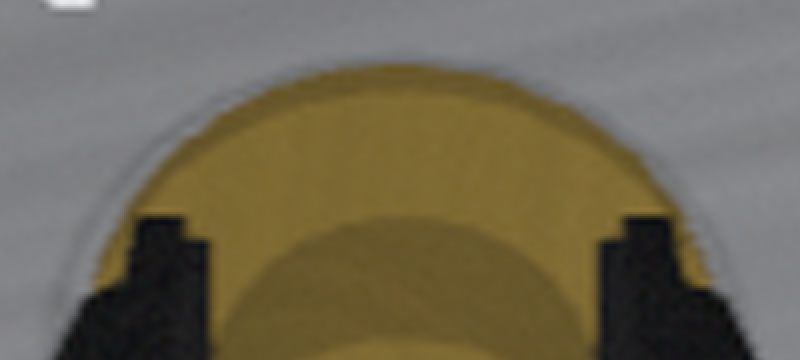

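Request:
arm_command --rows '[0.15, 0.0005, 0, 0.0005, 0, 0, 0, 0.15, 0.0005, 0, 0.0005, 0, 0, 0, 0.15, 0, 0, 0.0005, 0, 0, 0, 0.15, 0, 0, 0.0005, 0, 0, 0, 0.15, 0, 0, 0.0005, 0, 0, 0, 0.15, 0, 0, 0, 0, 0, 0, 0.15, 0, 0, 0, 0, 0, 0, 0.15, 0, 0, 0, 0, 0, 0, 0.15, 0, 0, 0, 0, 0, 0, 0.15, 0, 0, 0, 0, 0, 0]'

```text
time_s: 14.85
tcp_pos: [0.5932, 0.0385, 0.0375]
ee_rot: [-3.142, 0.004, 3.059]
force: [-7.4, -1.7, 25.4]
finger_gap: 0.0232
```

```bash
python3 -c "
from h import *
show('w11',crop=(250,230,390,320),s=5.7)
"
```

```text
t 14.85 tcp [0.5932 0.0385 0.0375] rot [-3.1416  0.0039  3.0593] F [-7.4 -1.7 25.4] M [-0.05  1.41  0.01] gap 0.0232
```

View pics/w11.png

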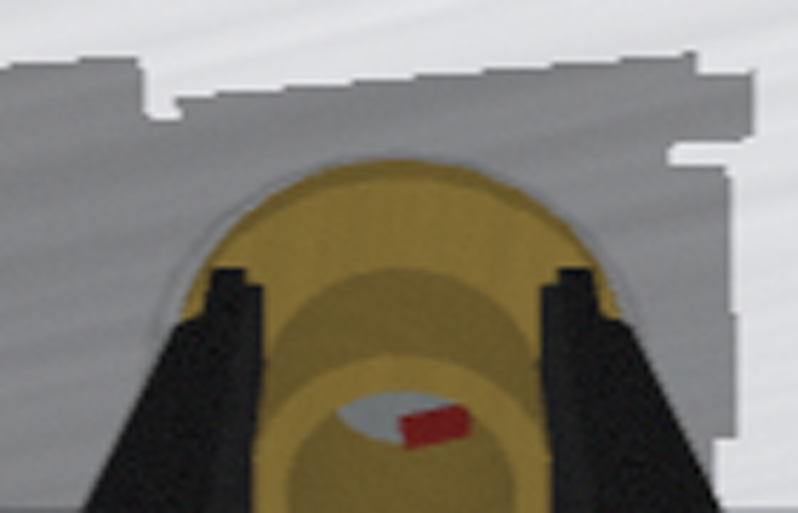

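Request:
arm_command --rows '[0.15, 0, 0, -0.002, 0, 0, 0, 0.15, 0, 0, -0.002, 0, 0, 0, 0.5, 0, 0, 0, 0, 0, 0, 0.5, 0, 0, 0, 0, 0, 0, 0.5, 0, 0, -0.005, 0, 0, 0, 0.5, 0, 0, -0.015, 0, 0, 0, 0.5, 0, 0, -0.025, 0, 0, 0, 0.5, 0, 0, -0.015, 0, 0, 0, 0.5, 0, 0, -0.004, 0, 0, 0, 0.5, 0, 0, 0, 0, 0, 0]'

```text
time_s: 15.9
tcp_pos: [0.591, 0.0386, 0.1005]
ee_rot: [3.141, 0.001, 3.059]
force: [-0.0, 0.1, -0.3]
finger_gap: 0.0477
```

```bash
python3 -c "
from h import *
show('w12',crop=(220,180,420,320),s=4)
show('s12','scene',crop=(300,240,400,315),s=8)
"
```

```text
t 15.9 tcp [0.591  0.0386 0.1005] rot [3.1415e+00 1.3000e-03 3.0592e+00] F [-0.   0.1 -0.3] M [ 0.01 -0.04  0.02] gap 0.0477
t 15.95 tcp [0.5903 0.0386 0.0994] rot [ 3.1416e+00 -5.0000e-04  3.0592e+00] F [-0.  -0.   0.3] M [-0.03  0.    0.  ] gap 0.0476
```

View pics/w12.png

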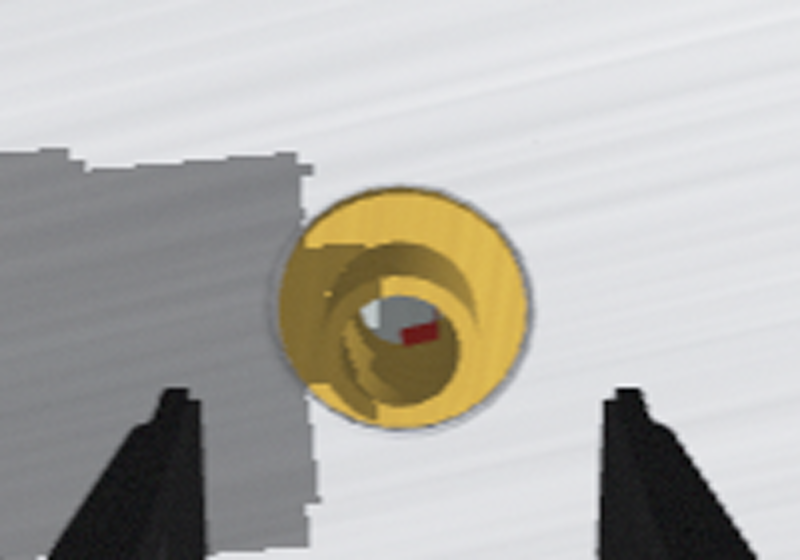

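View pics/s12.png

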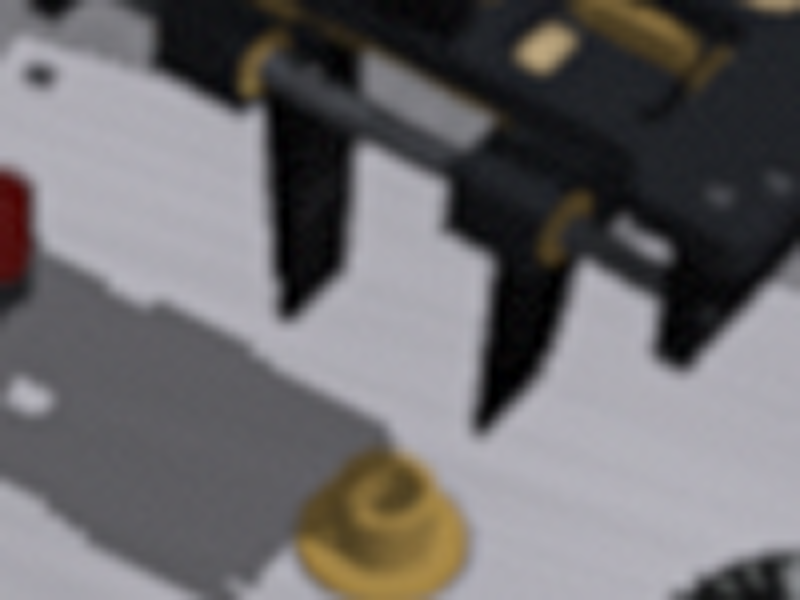

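```bash
python3 - <<'E'
from h import *
im=cv2.imread('pics/w12.png'); cv2.imwrite('pics/w12c.png',cv2.resize(im[170:450,250:550],None,fx=2.1,fy=2.1,interpolation=cv2.INTER_CUBIC))
W=wcam(dict(tcp_pos=np.array([.5909,.0386,.1004]),ee_rot=np.array([3.1415,.0013,3.0592])))
t=np.linspace(0,6.28,400)
def ext(c,r,z):
    q=np.array([proj(W,[c[0]+r*np.cos(a),c[1]+r*np.sin(a),z]) for a in t]); q=(q-[220,180])*4; q=(q-[250,170])*2.1; return q.min(0).round(0),q.max(0).round(0)
print('bore',ext((.5938,.0386),.021,.036))
for z in (.036,.038): print(z,'flangetop',ext((.5938,.0386),.02,z),'barrel',ext((.5938,.0386),.012,z+.017))
E
```

```text
bore (array([46., 32.]), array([589., 543.]))
0.036 flangetop (array([59., 44.]), array([576., 531.])) barrel (array([151., 217.]), array([483., 527.]))
0.038 flangetop (array([57., 52.]), array([578., 542.])) barrel (array([150., 226.]), array([484., 538.]))
```

View pics/w12c.png

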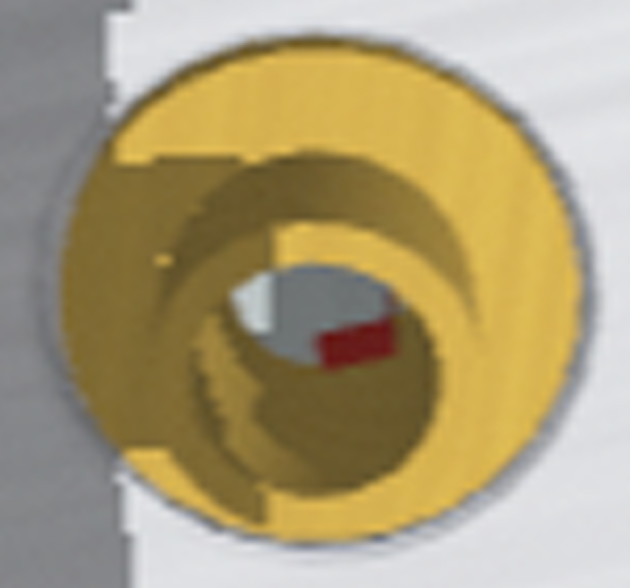

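```bash
python3 - <<'E'
import cv2
im=cv2.imread('pics/w6.png')
cv2.imwrite('pics/w6k.png',cv2.resize(im[170:295,100:225],None,fx=4.8,fy=4.8,interpolation=cv2.INTER_CUBIC))
cv2.imwrite('pics/w6s.png',cv2.resize(im[90:220,410:640],None,fx=3.4,fy=3.4,interpolation=cv2.INTER_CUBIC))
E
```

```text
(no output)
```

View pics/w6k.png

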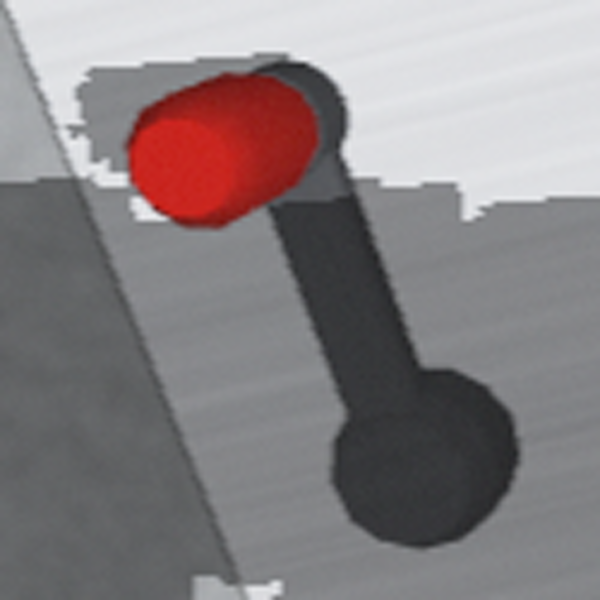

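View pics/w6s.png

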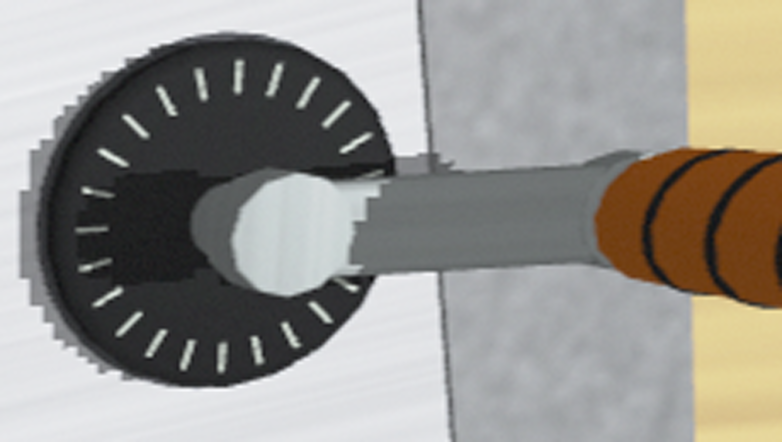

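```bash
python3 - <<'E'
from h import *
W=wcam(dict(tcp_pos=np.array([.62867,.03219,.13993]),ee_rot=np.array([-3.1416,.0002,3.0593])))
k=lambda x,y:(x/4.8+100,y/4.8+170); s=lambda x,y:(x/3.4+410,y/3.4+90)
for n,uv,z in [('knobtop',k(183,170),.081),('knobbase',k(262,133),.055),('bar1',k(313,220),.052),('bar2',k(372,380),.052),('boss?',k(400,475),.056),('boss54',k(430,455),.05),('dial',s(218,210),.042),('dial36',s(218,210),.038),('hubtop.076',s(295,233),.076)]:
    print(n,onz(W,uv,z).round(4))
# refine board yaw from wrist bores; corner screws
S=cam('scene');D=cam('side')
fa=lambda x,y:(x/2.9+210,y/2.9+220);ga=lambda x,y:(x/3+185,y/3+120)
c={'--':(fa(276,86),ga(394,441)),'-+':(fa(648,210),ga(128,255)),'++':(fa(556,464),ga(322,131)),'+-':(fa(132,296),ga(585,286))}
for n,(a,b) in c.items(): print(n,tri([ray(S,a),ray(D,b)])[0].round(4), onz(S,a,.036).round(4),onz(D,b,.036).round(4))
E
```

```text
knobtop [ 0.5869 -0.0756  0.081 ]
knobbase [ 0.5873 -0.0762  0.055 ]
bar1 [ 0.6009 -0.0729  0.052 ]
bar2 [ 0.6256 -0.069   0.052 ]
boss? [ 0.6394 -0.066   0.056 ]
boss54 [ 0.6387 -0.0634  0.05  ]
dial [0.5757 0.1422 0.042 ]
dial36 [0.5762 0.1437 0.038 ]
hubtop.076 [0.577  0.1429 0.076 ]
-- [ 0.5114 -0.1126  0.0345] [ 0.5121 -0.1113  0.036 ] [ 0.511  -0.1142  0.036 ]
-+ [0.4687 0.1579 0.035 ] [0.4694 0.1582 0.036 ] [0.4683 0.1565 0.036 ]
++ [0.674  0.19   0.0342] [0.6747 0.1906 0.036 ] [0.6729 0.1876 0.036 ]
+- [ 0.7169 -0.0808  0.035 ] [ 0.7172 -0.0799  0.036 ] [ 0.7165 -0.0818  0.036 ]
```

Request:
arm_command --rows '[0.5, -0.001, -0.012, 0, 0, 0, 0, 0.5, -0.001, -0.025, 0, 0, 0, 0, 0.5, -0.001, -0.03, 0, 0, 0, 0, 0.5, -0.001, -0.025, 0, 0, 0, 0, 0.5, -0.001, -0.015, 0, 0, 0, 0, 0.5, -0.0011, -0.0073, 0.005, 0, 0, 0, 0.5, 0, 0, 0.015, 0, 0, 0, 0.5, 0, 0, 0.015, 0, 0, 0, 0.5, 0, 0, 0.008, 0, 0, 0, 0.5, 0, 0, 0.002, 0, 0, 0]' --grip_force 15

```text
time_s: 17.0
tcp_pos: [0.5857, -0.0747, 0.0519]
ee_rot: [3.141, -0.004, 3.06]
force: [0.4, -0.2, 0.6]
finger_gap: 0.0475
```

```bash
python3 -c "
from h import *
show('w13',crop=(180,150,460,350),s=2.8)
"
```

```text
t 17.0 tcp [ 0.5857 -0.0747  0.0519] rot [ 3.1409 -0.0043  3.0603] F [ 0.4 -0.2  0.6] M [ 0.02 -0.04  0.02] gap 0.0475
```

View pics/w13.png

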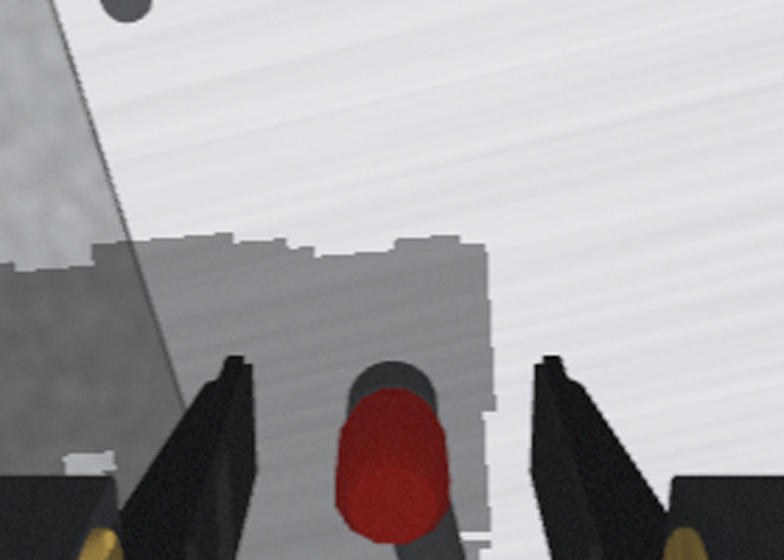

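```bash
cat > arc.py <<'E'
from h import *
st=ctrl.read_state(); yaw=3.0592
X=np.array([np.cos(yaw),np.sin(yaw)]);Y=np.array([np.sin(yaw),-np.cos(yaw)])
def deltas(pts):
    d=np.diff(pts,axis=0); return np.c_[d@X,d@Y]
E
python3 - <<'E'
from arc import *
ph=np.cumsum([0,.03,.06,.09,.11,.12,.12,.12,.12,.12,.12,.11,.1,.08,.05]); print(ph)
b=np.radians(8.85)
p=.055*np.c_[-np.cos(b+ph),-np.sin(b+ph)]
for r,a in zip(deltas(p),ph[1:]): print(round(a,2),r.round(4))
E
```

```text
[0.   0.03 0.09 0.18 0.29 0.41 0.53 0.65 0.77 0.89 1.01 1.12 1.22 1.3
 1.35]
0.03 [-0.0004 -0.0016]
0.09 [-0.001  -0.0032]
0.18 [-0.0018 -0.0046]
0.29 [-0.0027 -0.0054]
0.41 [-0.0037 -0.0055]
0.53 [-0.0043 -0.005 ]
0.65 [-0.0049 -0.0045]
0.77 [-0.0054 -0.0039]
0.89 [-0.0058 -0.0032]
1.01 [-0.0061 -0.0025]
1.12 [-0.0058 -0.0016]
1.22 [-0.0054 -0.0009]
1.3 [-0.0044 -0.0003]
1.35 [-0.0027 -0.    ]
```

Request:
arm_command --rows '[0.1, 0, 0, -0.001, 0, 0, 0, 0.1, 0, 0, 0, 0, 0, 0, 0.1, 0, 0, 0, 0, 0, 0, 0.1, 0, 0, 0, 0, 0, 0, 0.1, 0, 0, 0, 0, 0, 0, 0.1, 0, 0, 0, 0, 0, 0, 0.1, 0, 0, 0, 0, 0, 0, 0.1, 0, 0, 0, 0, 0, 0, 0.1, 0, 0, 0, 0, 0, 0, 0.1, 0, 0, 0, 0, 0, 0]' --grip_force 15

```text
time_s: 18.05
tcp_pos: [0.5878, -0.0758, 0.0562]
ee_rot: [3.142, 0.001, 3.059]
force: [-0.2, 1.7, 4.2]
finger_gap: 0.0177
```

Request:
arm_command --rows '[0.1, -0.0004, -0.0016, 0, 0, 0, 0, 0.1, -0.001, -0.0032, 0, 0, 0, 0, 0.1, -0.0018, -0.0046, 0, 0, 0, 0, 0.1, -0.0027, -0.0054, 0, 0, 0, 0, 0.1, -0.0037, -0.0055, 0, 0, 0, 0, 0.1, -0.0043, -0.005, 0, 0, 0, 0, 0.1, -0.0049, -0.0045, 0, 0, 0, 0, 0.1, -0.0054, -0.0039, 0, 0, 0, 0, 0.1, -0.0058, -0.0032, 0, 0, 0, 0, 0.1, -0.0061, -0.0025, 0, 0, 0, 0]'

```text
time_s: 19.05
tcp_pos: [0.6192, -0.1166, 0.0559]
ee_rot: [3.139, -0.004, 3.06]
force: [-3.8, 8.4, 8.6]
finger_gap: 0.0176
```

Request:
arm_command --rows '[0.1, -0.0058, -0.0016, 0, 0, 0, 0, 0.1, -0.0054, -0.0009, 0, 0, 0, 0, 0.1, -0.0044, -0.0003, 0, 0, 0, 0, 0.1, -0.0027, 0, 0, 0, 0, 0, 0.1, 0, 0, 0, 0, 0, 0, 0.1, 0, 0, 0, 0, 0, 0, 0.1, 0, 0, 0, 0, 0, 0, 0.1, 0, 0, 0, 0, 0, 0, 0.1, 0, 0, 0, 0, 0, 0, 0.1, 0, 0, 0, 0, 0, 0]'

```text
time_s: 20.05
tcp_pos: [0.6372, -0.121, 0.0558]
ee_rot: [3.139, -0.003, 3.06]
force: [-3.7, 5.9, 6.9]
finger_gap: 0.0176
```

```bash
python3 -c "
from h import *
s=show('w14',crop=(180,150,460,350),s=2.8)
show('s14','scene',crop=(210,220,480,440),s=2.9)
T=s['tcp_pos']; a=np.array([.6413,-.0674]); v=T[:2]-a; print(np.linalg.norm(v), (np.degrees(np.arctan2(v[1],v[0]))+360-188.85)*np.pi/180)
"
```

```text
t 20.05 tcp [ 0.6372 -0.121   0.0558] rot [ 3.1394e+00 -3.0000e-03  3.0597e+00] F [-3.7  5.9  6.9] M [0.99 0.65 0.2 ] gap 0.0176
t 20.1 tcp [ 0.6372 -0.121   0.0558] rot [ 3.1394e+00 -2.9000e-03  3.0597e+00] F [-3.1  5.7  7. ] M [0.92 0.6  0.15] gap 0.0176
0.05378819325591502 1.3396157181194588
```

View pics/w14.png

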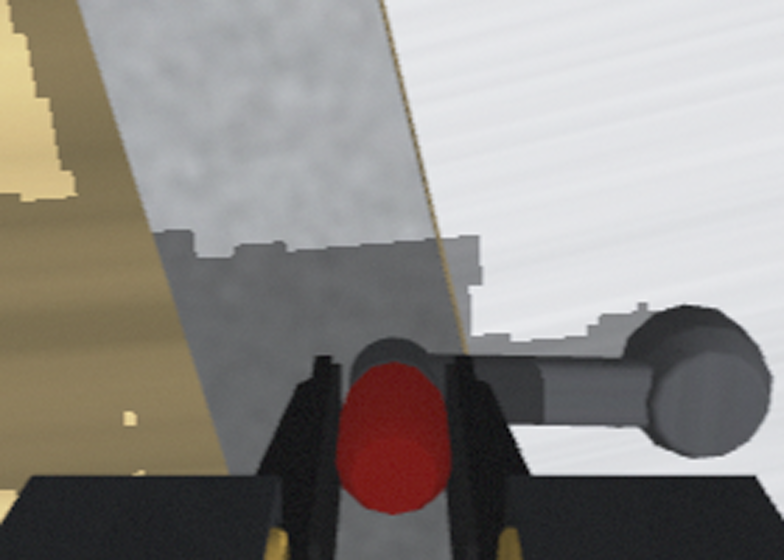

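View pics/s14.png

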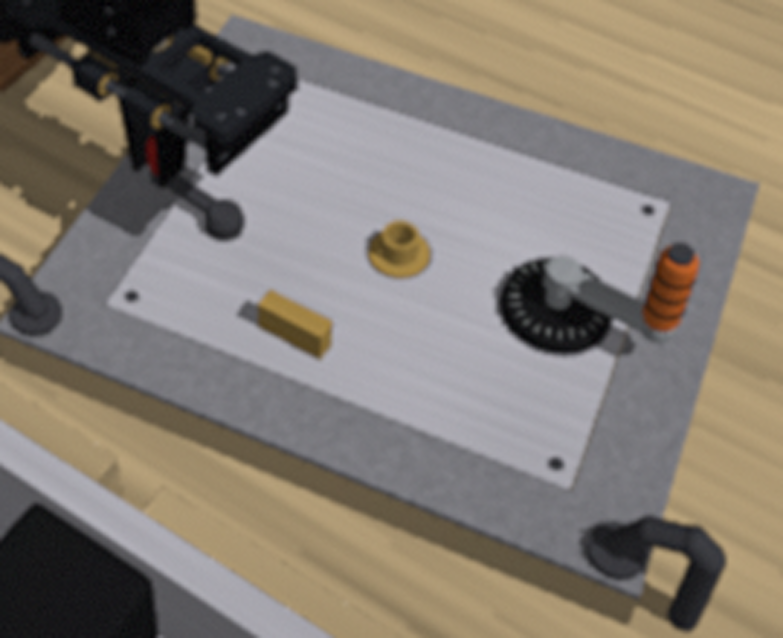

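Request:
arm_command --rows '[0.5, 0, 0, 0, 0, 0, 0, 0.5, 0, 0, -0.001, 0, 0, 0, 0.5, 0, 0, -0.004, 0, 0, 0, 0.5, 0, 0, -0.02, 0, 0, 0, 0.5, 0, 0, -0.035, 0, 0, 0, 0.5, 0, 0.01, -0.035, 0, 0, 0, 0.5, 0.008, 0.03, -0.019, 0, 0, 0, 0.5, 0.011, 0.04, 0, 0, 0, 0, 0.5, 0.011, 0.04, 0, 0, 0, 0, 0.5, 0.012, 0.045, 0, 0, 0, 0]'

```text
time_s: 21.15
tcp_pos: [0.6096, 0.0461, 0.17]
ee_rot: [-3.141, 0.001, 3.058]
force: [1.2, -0.2, 0.1]
finger_gap: 0.0477
```

Request:
arm_command --rows '[0.5, 0.012, 0.045, 0, 0, 0, 0, 0.5, 0.011, 0.04, 0, 0, 0, 0, 0.5, 0.009, 0.03, 0, 0, 0, 0, 0.5, 0.006, 0.02, 0, 0, 0, 0, 0.5, 0.004, 0.012, 0, 0, 0, 0, 0.5, 0.0023, 0.0078, 0, 0, 0, 0, 0.5, 0, 0, 0, 0, 0, 0, 0.5, 0, 0, 0, 0, 0, 0, 0.5, 0, 0, 0, 0, 0, 0, 0.5, 0, 0, 0, 0, 0, 0]'

```text
time_s: 22.15
tcp_pos: [0.5787, 0.2026, 0.1696]
ee_rot: [-3.141, -0.0, 3.058]
force: [0.9, 0.4, -0.1]
finger_gap: 0.048
```

```bash
python3 -c "
from h import *
s=show('w15')
im=cv2.imread('pics/w15.png'); cv2.imwrite('pics/w15c.png',cv2.resize(im[150:350,180:460],None,fx=2.8,fy=2.8,interpolation=cv2.INTER_CUBIC))
show('s15','scene',crop=(210,220,480,440),s=2.9)
W=wcam(s); q=proj(W,[.5775,.2048,.136]); print((q-[180,150])*2.8)
"
```

```text
t 22.15 tcp [0.5787 0.2026 0.1696] rot [-3.1414 -0.      3.058 ] F [ 0.9  0.4 -0.1] M [ 0.07 -0.03  0.03] gap 0.048
t 22.2 tcp [0.5787 0.2027 0.1697] rot [-3.1415  0.      3.0582] F [-0.1  0.8 -0. ] M [ 0.04 -0.02  0.03] gap 0.0477
[401.74367582 333.36824054]
```

View pics/w15c.png

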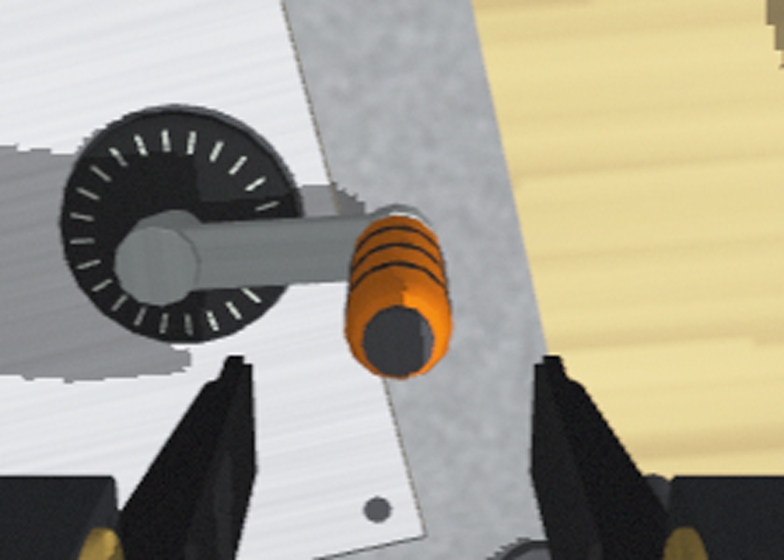

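View pics/s15.png

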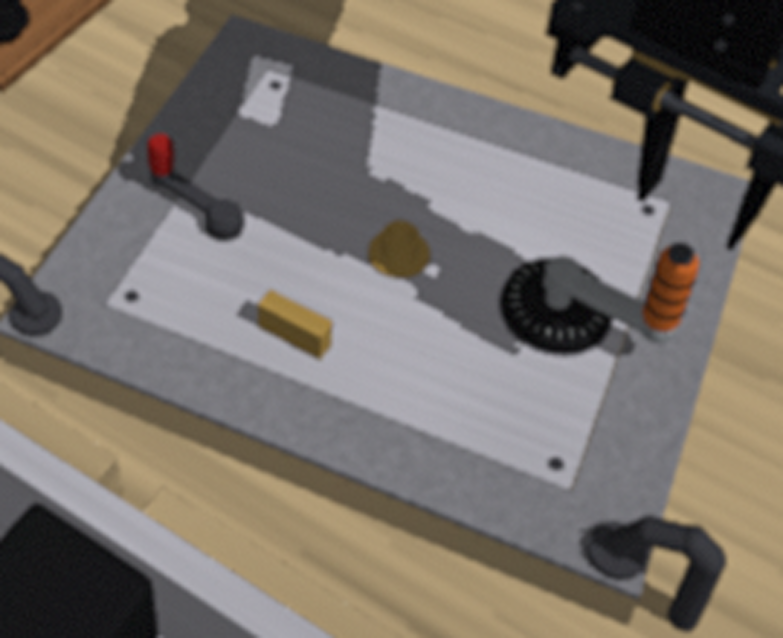

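```bash
python3 - <<'E'
from h import *
s=dict(tcp_pos=np.array([.5787,.20265,.1696]),ee_rot=np.array([-3.1415,0,3.0581])); W=wcam(s)
c=lambda x,y:(x/2.8+180,y/2.8+150)
S=onz(W,c(399,341),.136)[:2]
print('sleeve',S,onz(W,c(397,216),.076))
ax=np.radians(8.85)
for n,uv,z in [('dial',c(180,225),.042),('hub',c(157,263),.078),('hub',c(157,263),.074)]:
    p=onz(W,uv,z)[:2]; v=S-p; print(n,p,np.linalg.norm(v),np.degrees(np.arctan2(v[1],v[0])),'crank deg',98.85-np.degrees(np.arctan2(v[1],v[0])))
b=np.array([.5936,.0386]); p=b+.105*np.array([-np.sin(ax),np.cos(ax)]);v=S-p;print(p,np.linalg.norm(v),98.85-np.degrees(np.arctan2(v[1],v[0])))
E
```

```text
sleeve [0.57914961 0.20413784] [0.5693553  0.20471218 0.076     ]
dial [0.57631975 0.14161344] 0.06258841135147879 87.40855712532078 crank deg 11.441442874679211
hub [0.57617995 0.14251928] 0.0616900851888744 87.24081230158339 crank deg 11.609187698416605
hub [0.57740099 0.14149922] 0.06266302759234245 88.40094800317351 crank deg 10.449051996826483
[0.57744594 0.14234992] 0.0618114053387474 10.429404012076063
```

Request:
arm_command --rows '[0.5, 0, 0.0007, 0.01, 0, 0, 0, 0.5, 0, 0.0007, 0.02, 0, 0, 0, 0.5, 0, 0, 0.025, 0, 0, 0, 0.5, 0, 0, 0.018, 0, 0, 0, 0.5, 0, 0, 0.008, 0, 0, 0, 0.5, 0, 0, 0.0026, 0, 0, 0, 0.5, 0, 0, 0, 0, 0, 0, 0.5, 0, 0, 0, 0, 0, 0, 0.5, 0, 0, 0, 0, 0, 0, 0.5, 0, 0, 0, 0, 0, 0]' --grip_force 30

```text
time_s: 23.25
tcp_pos: [0.5791, 0.205, 0.087]
ee_rot: [3.141, 0.001, 3.059]
force: [-0.5, -0.1, 0.2]
finger_gap: 0.0478
```

```bash
python3 - <<'E'
from h import *
show('w16',crop=(180,150,460,350),s=2.8)
E
cat > crank.py <<'E'
from arc import *
def table(a0,steps,r=.062):
    a=np.cumsum([a0]+list(steps)); b=np.radians(8.85)
    th=np.pi/2+b-a
    return a,deltas(r*np.c_[np.cos(th),np.sin(th)])
E
python3 - <<'E'
from crank import *
steps=[.03,.06,.09,.12,.15,.18,.18,.18,.18,.18]+[.18]*30
a,d=table(np.radians(10.8),steps)
for i,(x,r) in enumerate(zip(a[1:],d)): print(i,round(x,2),r.round(4))
E
```

```text
t 23.25 tcp [0.5791 0.205  0.087 ] rot [3.1411e+00 1.5000e-03 3.0592e+00] F [-0.5 -0.1  0.2] M [0.01 0.07 0.01] gap 0.0478
0 0.22 [-0.0019  0.0001]
1 0.28 [-0.0037 -0.    ]
2 0.37 [-0.0056 -0.0005]
3 0.49 [-0.0073 -0.0014]
4 0.64 [-0.0088 -0.003 ]
5 0.82 [-0.0098 -0.0053]
6 1.0 [-0.0087 -0.0069]
7 1.18 [-0.0073 -0.0084]
8 1.36 [-0.0057 -0.0096]
9 1.54 [-0.0039 -0.0104]
10 1.72 [-0.002 -0.011]
11 1.9 [ 0.     -0.0111]
12 2.08 [ 0.002 -0.011]
13 2.26 [ 0.0039 -0.0104]
14 2.44 [ 0.0057 -0.0096]
15 2.62 [ 0.0074 -0.0084]
16 2.8 [ 0.0087 -0.0069]
17 2.98 [ 0.0098 -0.0052]
18 3.16 [ 0.0106 -0.0034]
19 3.34 [ 0.0111 -0.0014]
20 3.52 [0.0111 0.0006]
21 3.7 [0.0109 0.0025]
22 3.88 [0.0102 0.0044]
23 4.06 [0.0093 0.0062]
24 4.24 [0.008  0.0078]
25 4.42 [0.0065 0.0091]
26 4.6 [0.0048 0.0101]
27 4.78 [0.0029 0.0108]
28 4.96 [0.0009 0.0111]
29 5.14 [-0.0011  0.0111]
30 5.32 [-0.0031  0.0107]
31 5.5 [-0.0049  0.01  ]
32 5.68 [-0.0066  0.0089]
33 5.86 [-0.0081  0.0076]
34 6.04 [-0.0094  0.006 ]
35 6.22 [-0.0103  0.0043]
36 6.4 [-0.0109  0.0023]
37 6.58 [-0.0111  0.0004]
38 6.76 [-0.011  -0.0016]
39 6.94 [-0.0105 -0.0036]
```

View pics/w16.png

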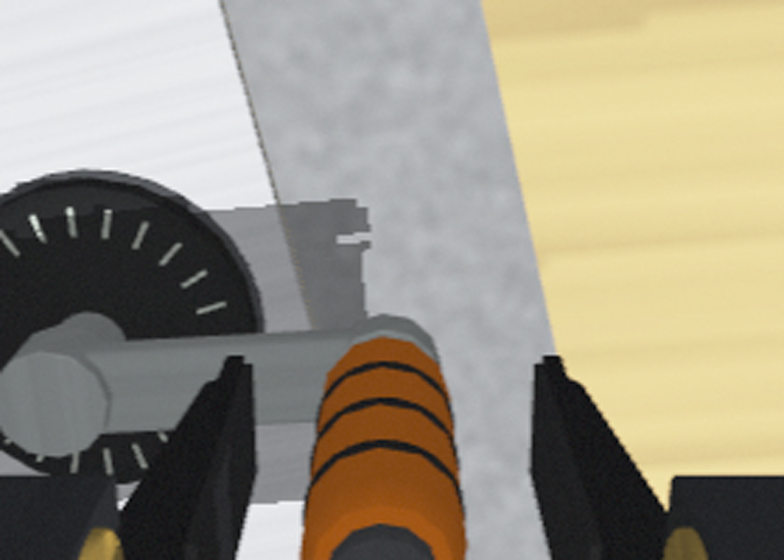

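Request:
arm_command --rows '[0.1, 0, -0.0005, 0, 0, 0, 0, 0.1, 0, 0, 0, 0, 0, 0, 0.1, 0, 0, 0, 0, 0, 0, 0.1, 0, 0, 0, 0, 0, 0, 0.1, 0, 0, 0, 0, 0, 0, 0.1, 0, 0, 0, 0, 0, 0, 0.1, 0, 0, 0, 0, 0, 0, 0.1, 0, 0, 0, 0, 0, 0, 0.1, 0, 0, 0, 0, 0, 0, 0.1, 0, 0, 0, 0, 0, 0]' --grip_force 30

```text
time_s: 24.3
tcp_pos: [0.5784, 0.2039, 0.086]
ee_rot: [-3.141, -0.0, 3.059]
force: [-0.1, -4.6, 1.2]
finger_gap: 0.023
```

Request:
arm_command --rows '[0.1, -0.0019, 0.0001, 0, 0, 0, 0, 0.1, -0.0037, 0, 0, 0, 0, 0, 0.1, -0.0056, -0.0005, 0, 0, 0, 0, 0.1, -0.0073, -0.0014, 0, 0, 0, 0, 0.1, -0.0088, -0.003, 0, 0, 0, 0, 0.1, -0.0098, -0.0053, 0, 0, 0, 0, 0.1, -0.0087, -0.0069, 0, 0, 0, 0, 0.1, -0.0073, -0.0084, 0, 0, 0, 0, 0.1, -0.0057, -0.0096, 0, 0, 0, 0, 0.1, -0.0039, -0.0104, 0, 0, 0, 0]'

```text
time_s: 25.3
tcp_pos: [0.6379, 0.1537, 0.0861]
ee_rot: [3.14, 0.001, 3.059]
force: [-2.8, 0.6, 0.5]
finger_gap: 0.0223
```

```bash
python3 - <<'E'
from h import *
s=ctrl.read_state();T=s['tcp_pos'];print(T,s['ee_rot'],s['force'],s['moment'],s['dq'])
v=T[:2]-[.577,.1422];print(np.linalg.norm(v),np.radians(98.85)-np.arctan2(v[1],v[0]))
E
```

```text
[0.63794586 0.15369958 0.08605032] [3.14011802e+00 7.02754153e-04 3.05890666e+00] [-2.82367372  0.60642178  0.4895538 ] [0.38279978 0.58730416 0.0015144 ] [-1.72014296e-01  1.44797879e-03  1.40986429e-04 -2.73135901e-04
  8.60667815e-03 -1.67191173e-01]
0.062021268497946085 1.538765280296507
```

Request:
arm_command --rows '[0.1, -0.002, -0.011, 0, 0, 0, 0, 0.1, 0, -0.0111, 0, 0, 0, 0, 0.1, 0.002, -0.011, 0, 0, 0, 0, 0.1, 0.0039, -0.0104, 0, 0, 0, 0, 0.1, 0.0057, -0.0096, 0, 0, 0, 0, 0.1, 0.0074, -0.0084, 0, 0, 0, 0, 0.1, 0.0087, -0.0069, 0, 0, 0, 0, 0.1, 0.0098, -0.0052, 0, 0, 0, 0, 0.1, 0.0106, -0.0034, 0, 0, 0, 0, 0.1, 0.0111, -0.0014, 0, 0, 0, 0]'

```text
time_s: 26.3
tcp_pos: [0.5728, 0.0799, 0.0861]
ee_rot: [-3.141, 0.0, 3.059]
force: [1.6, -1.2, -0.8]
finger_gap: 0.0228
```

```bash
cat > chk.py <<'E'
from h import *
s=ctrl.read_state();T=s['tcp_pos'];print(s['time_s'],T.round(4),s['ee_rot'].round(3),s['force'].round(1),'gap',s['finger_gap'])
v=T[:2]-[.577,.1422];print(np.linalg.norm(v),(np.radians(98.85)-np.arctan2(v[1],v[0]))%(2*np.pi))
E
python3 chk.py
```

```text
26.3 [0.5728 0.0799 0.0861] [-3.141  0.     3.059] [ 1.6 -1.2 -0.8] gap 0.02275123089452488
0.062419235364319384 3.363552698796931
```

Request:
arm_command --rows '[0.1, 0.0111, 0.0006, 0, 0, 0, 0, 0.1, 0.0109, 0.0025, 0, 0, 0, 0, 0.1, 0.0102, 0.0044, 0, 0, 0, 0, 0.1, 0.0093, 0.0062, 0, 0, 0, 0, 0.1, 0.008, 0.0078, 0, 0, 0, 0, 0.1, 0.0065, 0.0091, 0, 0, 0, 0, 0.1, 0.0048, 0.0101, 0, 0, 0, 0, 0.1, 0.0029, 0.0108, 0, 0, 0, 0, 0.1, 0.0009, 0.0111, 0, 0, 0, 0, 0.1, -0.0011, 0.0111, 0, 0, 0, 0]'

```text
time_s: 27.3
tcp_pos: [0.5173, 0.1596, 0.0861]
ee_rot: [-3.14, 0.002, 3.06]
force: [8.2, -5.4, -5.0]
finger_gap: 0.0229
```

Request:
arm_command --rows '[0.1, -0.0031, 0.0107, 0, 0, 0, 0, 0.1, -0.0049, 0.01, 0, 0, 0, 0, 0.1, -0.0066, 0.0089, 0, 0, 0, 0, 0.1, -0.0081, 0.0076, 0, 0, 0, 0, 0.1, -0.0094, 0.006, 0, 0, 0, 0, 0.1, -0.0103, 0.0043, 0, 0, 0, 0, 0.1, -0.0109, 0.0023, 0, 0, 0, 0, 0.1, -0.0111, 0.0004, 0, 0, 0, 0, 0.1, -0.011, -0.0016, 0, 0, 0, 0, 0.1, -0.0105, -0.0036, 0, 0, 0, 0]'

```text
time_s: 28.3
tcp_pos: [0.6051, 0.1973, 0.0859]
ee_rot: [-3.141, -0.004, 3.06]
force: [-3.2, -2.5, 4.4]
finger_gap: 0.0226
```

```bash
python3 chk.py; python3 - <<'E'
from crank import *
steps=[.18]*41+[.15,.1,.06,.02]
a0=6.951
a,d=table(a0,steps)
for i,(x,r) in enumerate(zip(a[1:],d)): print(i,round(x,2),r.round(4))
E
```

```text
28.3 [0.6051 0.1973 0.0859] [-3.141 -0.004  3.06 ] [-3.2 -2.5  4.4] gap 0.022636655676203415
0.06182273715142891 0.6259981412885469
0 7.13 [-0.0097 -0.0055]
1 7.31 [-0.0085 -0.0072]
2 7.49 [-0.0071 -0.0086]
3 7.67 [-0.0054 -0.0097]
4 7.85 [-0.0036 -0.0105]
5 8.03 [-0.0017 -0.011 ]
6 8.21 [ 0.0003 -0.0111]
7 8.39 [ 0.0023 -0.0109]
8 8.57 [ 0.0042 -0.0103]
9 8.75 [ 0.006  -0.0094]
10 8.93 [ 0.0076 -0.0082]
11 9.11 [ 0.0089 -0.0067]
12 9.29 [ 0.01  -0.005]
13 9.47 [ 0.0107 -0.0031]
14 9.65 [ 0.0111 -0.0011]
15 9.83 [0.0111 0.0009]
16 10.01 [0.0108 0.0029]
17 10.19 [0.0101 0.0047]
18 10.37 [0.0091 0.0065]
19 10.55 [0.0078 0.008 ]
20 10.73 [0.0062 0.0093]
21 10.91 [0.0045 0.0102]
22 11.09 [0.0026 0.0108]
23 11.27 [0.0006 0.0111]
24 11.45 [-0.0014  0.0111]
25 11.63 [-0.0034  0.0106]
26 11.81 [-0.0052  0.0098]
27 11.99 [-0.0069  0.0087]
28 12.17 [-0.0084  0.0074]
29 12.35 [-0.0095  0.0058]
30 12.53 [-0.0104  0.0039]
31 12.71 [-0.011  0.002]
32 12.89 [-0.0111  0.    ]
33 13.07 [-0.011 -0.002]
34 13.25 [-0.0104 -0.0039]
35 13.43 [-0.0096 -0.0057]
36 13.61 [-0.0084 -0.0073]
37 13.79 [-0.0069 -0.0087]
38 13.97 [-0.0053 -0.0098]
39 14.15 [-0.0034 -0.0106]
40 14.33 [-0.0015 -0.011 ]
41 14.48 [ 0.0003 -0.0093]
42 14.58 [ 0.001  -0.0061]
43 14.64 [ 0.0009 -0.0036]
44 14.66 [ 0.0003 -0.0012]
```

Request:
arm_command --rows '[0.1, -0.0097, -0.0055, 0, 0, 0, 0, 0.1, -0.0085, -0.0072, 0, 0, 0, 0, 0.1, -0.0071, -0.0086, 0, 0, 0, 0, 0.1, -0.0054, -0.0097, 0, 0, 0, 0, 0.1, -0.0036, -0.0105, 0, 0, 0, 0, 0.1, -0.0017, -0.011, 0, 0, 0, 0, 0.1, 0.0003, -0.0111, 0, 0, 0, 0, 0.1, 0.0023, -0.0109, 0, 0, 0, 0, 0.1, 0.0042, -0.0103, 0, 0, 0, 0, 0.1, 0.006, -0.0094, 0, 0, 0, 0]'

```text
time_s: 29.3
tcp_pos: [0.6219, 0.0992, 0.0862]
ee_rot: [-3.14, 0.003, 3.059]
force: [3.9, -0.4, -1.7]
finger_gap: 0.0226
```

Request:
arm_command --rows '[0.1, 0.0076, -0.0082, 0, 0, 0, 0, 0.1, 0.0089, -0.0067, 0, 0, 0, 0, 0.1, 0.01, -0.005, 0, 0, 0, 0, 0.1, 0.0107, -0.0031, 0, 0, 0, 0, 0.1, 0.0111, -0.0011, 0, 0, 0, 0, 0.1, 0.0111, 0.0009, 0, 0, 0, 0, 0.1, 0.0108, 0.0029, 0, 0, 0, 0, 0.1, 0.0101, 0.0047, 0, 0, 0, 0, 0.1, 0.0091, 0.0065, 0, 0, 0, 0, 0.1, 0.0078, 0.008, 0, 0, 0, 0]'

```text
time_s: 30.3
tcp_pos: [0.5239, 0.1094, 0.0861]
ee_rot: [3.14, 0.001, 3.059]
force: [6.3, 1.3, -3.8]
finger_gap: 0.0226
```

```bash
python3 chk.py
```

```text
30.3 [0.5239 0.1094 0.0861] [3.140e+00 1.000e-03 3.059e+00] [ 6.3  1.3 -3.8] gap 0.022553755737835298
0.062420456283797734 4.313845357209084
```

Request:
arm_command --rows '[0.1, 0.0062, 0.0093, 0, 0, 0, 0, 0.1, 0.0045, 0.0102, 0, 0, 0, 0, 0.1, 0.0026, 0.0108, 0, 0, 0, 0, 0.1, 0.0006, 0.0111, 0, 0, 0, 0, 0.1, -0.0014, 0.0111, 0, 0, 0, 0, 0.1, -0.0034, 0.0106, 0, 0, 0, 0, 0.1, -0.0052, 0.0098, 0, 0, 0, 0, 0.1, -0.0069, 0.0087, 0, 0, 0, 0, 0.1, -0.0084, 0.0074, 0, 0, 0, 0, 0.1, -0.0095, 0.0058, 0, 0, 0, 0]'

```text
time_s: 31.3
tcp_pos: [0.553, 0.1994, 0.0859]
ee_rot: [-3.136, -0.0, 3.061]
force: [1.8, -12.1, 1.2]
finger_gap: 0.0226
```

Request:
arm_command --rows '[0.1, -0.0104, 0.0039, 0, 0, 0, 0, 0.1, -0.011, 0.002, 0, 0, 0, 0, 0.1, -0.0111, 0, 0, 0, 0, 0, 0.1, -0.011, -0.002, 0, 0, 0, 0, 0.1, -0.0104, -0.0039, 0, 0, 0, 0, 0.1, -0.0096, -0.0057, 0, 0, 0, 0, 0.1, -0.0084, -0.0073, 0, 0, 0, 0, 0.1, -0.0069, -0.0087, 0, 0, 0, 0, 0.1, -0.0053, -0.0098, 0, 0, 0, 0, 0.1, -0.0034, -0.0106, 0, 0, 0, 0]'

```text
time_s: 32.3
tcp_pos: [0.6381, 0.1513, 0.0862]
ee_rot: [3.14, 0.003, 3.059]
force: [3.6, 3.5, -0.3]
finger_gap: 0.0222
```

```bash
python3 chk.py
```

```text
32.3 [0.6381 0.1513 0.0862] [3.140e+00 3.000e-03 3.059e+00] [ 3.6  3.5 -0.3] gap 0.02223843116626655
0.06177405468908571 1.5780647633706992
```

Request:
arm_command --rows '[0.1, -0.0015, -0.011, 0, 0, 0, 0, 0.1, 0.0003, -0.0093, 0, 0, 0, 0, 0.1, 0.001, -0.0061, 0, 0, 0, 0, 0.1, 0.0009, -0.0036, 0, 0, 0, 0, 0.1, 0.0003, -0.0012, 0, 0, 0, 0, 0.1, 0, 0, 0, 0, 0, 0, 0.1, 0, 0, 0, 0, 0, 0, 0.1, 0, 0, 0, 0, 0, 0, 0.1, 0, 0, 0, 0, 0, 0, 0.1, 0, 0, 0, 0, 0, 0]'

```text
time_s: 33.3
tcp_pos: [0.6344, 0.1188, 0.0863]
ee_rot: [-3.14, 0.003, 3.059]
force: [6.1, -0.5, -0.9]
finger_gap: 0.0225
```

```bash
python3 chk.py; python3 -c "
from h import *
show('s20','scene',crop=(300,260,400,345),s=7)
show('d20','side',crop=(255,150,385,240),s=6)
S=cam('scene');D=cam('side')
for z in (.061,):
  b=[.5938,.0386,z]; print((proj(S,b)-[300,260])*7,(proj(D,b)-[255,150])*6)
"
```

```text
33.3 [0.6344 0.1188 0.0863] [-3.140e+00  3.000e-03  3.059e+00] [ 6.1 -0.5 -0.9] gap 0.02247313396913317
0.061938782501571844 2.1126050044476736
t 33.3 tcp [0.6344 0.1188 0.0863] rot [-3.1398  0.0035  3.0588] F [ 6.1 -0.5 -0.9] M [-0.16 -0.88 -0.02] gap 0.0225
t 33.35 tcp [0.6343 0.1188 0.0862] rot [-3.1398  0.0034  3.0588] F [ 4.4 -1.3 -1.2] M [-0.2  -0.89  0.01] gap 0.0225
[335.44191851 267.06073203] [288.7239638  307.54896907]
```

View pics/s20.png

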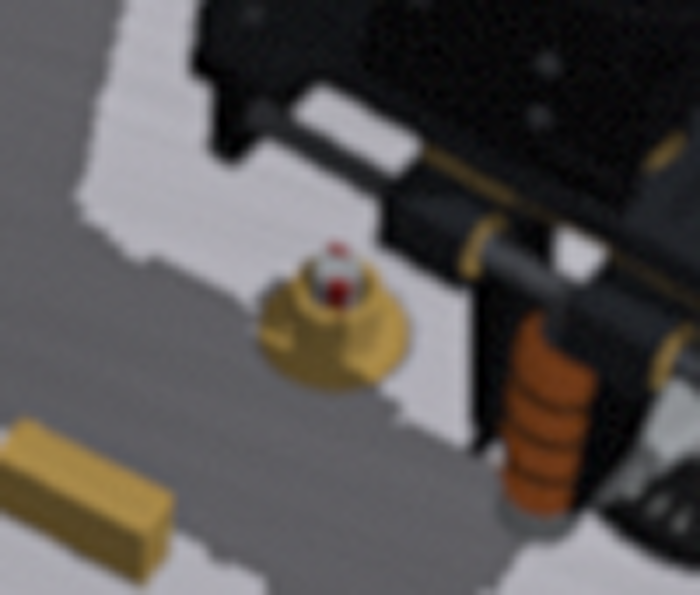

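View pics/d20.png

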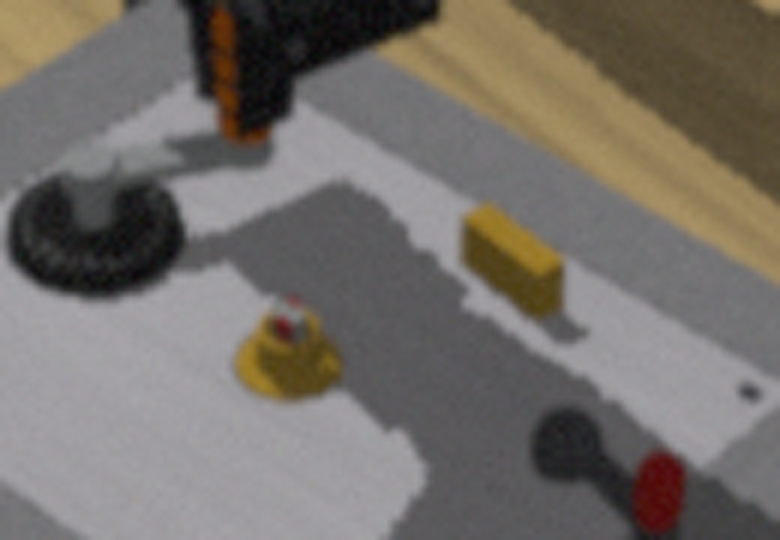

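Request:
arm_command --rows '[0.1, -0.001, 0, 0, 0, 0, 0, 0.5, 0, 0, 0, 0, 0, 0, 0.5, 0, 0, 0, 0, 0, 0, 0.5, 0, 0, 0, 0, 0, 0, 0.5, 0, 0, -0.01, 0, 0, 0, 0.5, 0, 0, -0.025, 0, 0, 0, 0.5, 0, 0, -0.035, 0, 0, 0, 0.5, -0.001, -0.015, -0.014, 0, 0, 0, 0.5, -0.0035, -0.035, 0, 0, 0, 0, 0.5, -0.0045, -0.045, 0, 0, 0, 0]'

```text
time_s: 34.4
tcp_pos: [0.6355, 0.0247, 0.1713]
ee_rot: [-3.142, 0.002, 3.062]
force: [1.0, -0.5, -0.4]
finger_gap: 0.0478
```

Request:
arm_command --rows '[0.5, -0.0045, -0.045, 0, 0, 0, 0, 0.5, -0.004, -0.04, 0, 0, 0, 0, 0.5, -0.0025, -0.03, 0.01, 0, 0, 0, 0.5, -0.0012, -0.018, 0.02, 0, 0, 0, 0.5, -0.0005, -0.011, 0.03, 0, 0, 0, 0.5, 0, 0, 0.03, 0, 0, 0, 0.5, 0, 0, 0.015, 0, 0, 0, 0.5, 0, 0, 0.007, 0, 0, 0, 0.5, 0, 0, 0.002, 0, 0, 0, 0.5, 0, 0, 0, 0, 0, 0]'

```text
time_s: 35.4
tcp_pos: [0.6368, -0.1194, 0.0573]
ee_rot: [-3.141, 0.002, 3.06]
force: [-0.7, 0.9, 0.4]
finger_gap: 0.0479
```

```bash
python3 -c "
from h import *
show('w21',crop=(180,150,460,350),s=2.8)
"
```

```text
t 35.4 tcp [ 0.6368 -0.1194  0.0573] rot [-3.1412e+00  1.7000e-03  3.0597e+00] F [-0.7  0.9  0.4] M [-0.02  0.   -0.01] gap 0.0479
```

View pics/w21.png

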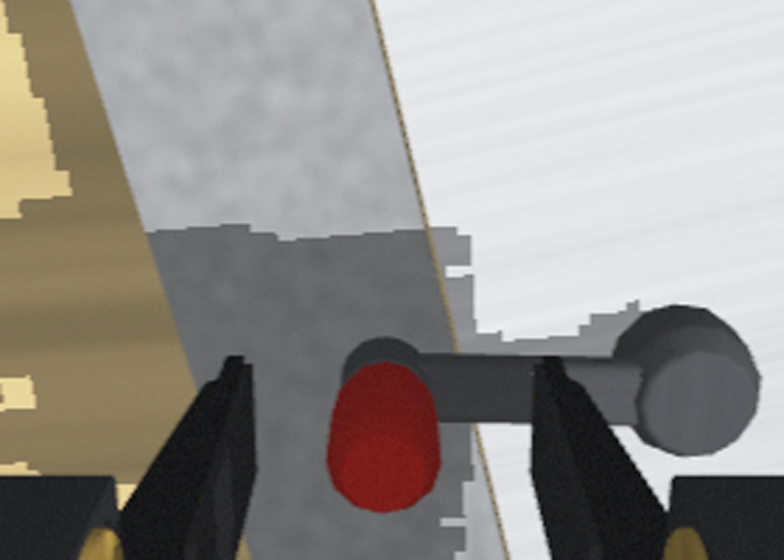

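Request:
arm_command --rows '[0.1, 0, -0.001, 0, 0, 0, 0, 0.1, 0, 0, 0, 0, 0, 0, 0.1, 0, 0, 0, 0, 0, 0, 0.1, 0, 0, 0, 0, 0, 0, 0.1, 0, 0, 0, 0, 0, 0, 0.1, 0, 0, 0, 0, 0, 0, 0.1, 0.0027, 0, 0, 0, 0, 0, 0.1, 0.0044, 0.0003, 0, 0, 0, 0, 0.1, 0.0054, 0.0009, 0, 0, 0, 0, 0.1, 0.0058, 0.0016, 0, 0, 0, 0]' --grip_force 15

```text
time_s: 36.45
tcp_pos: [0.6191, -0.117, 0.0564]
ee_rot: [-3.14, 0.004, 3.059]
force: [4.7, -3.9, -2.9]
finger_gap: 0.0173
```

Request:
arm_command --rows '[0.1, 0.0061, 0.0025, 0, 0, 0, 0, 0.1, 0.0058, 0.0032, 0, 0, 0, 0, 0.1, 0.0054, 0.0039, 0, 0, 0, 0, 0.1, 0.0049, 0.0045, 0, 0, 0, 0, 0.1, 0.0043, 0.005, 0, 0, 0, 0, 0.1, 0.0037, 0.0055, 0, 0, 0, 0, 0.1, 0.0027, 0.0054, 0, 0, 0, 0, 0.1, 0.0018, 0.0046, 0, 0, 0, 0, 0.1, 0.001, 0.0032, 0, 0, 0, 0, 0.1, 0.0004, 0.0016, 0, 0, 0, 0]'

```text
time_s: 37.45
tcp_pos: [0.5815, -0.0761, 0.0559]
ee_rot: [-3.137, -0.008, 3.059]
force: [-12.0, -8.9, 7.5]
finger_gap: 0.0177
```

```bash
python3 -c "
from h import *
s=show('w22',crop=(180,150,460,350),s=2.8)
T=s['tcp_pos']; a=np.array([.6413,-.0674]); v=T[:2]-a; print(np.linalg.norm(v), np.radians(np.degrees(np.arctan2(v[1],v[0]))%360-188.85))
"
```

```text
t 37.45 tcp [ 0.5815 -0.0761  0.0559] rot [-3.1369 -0.0085  3.0593] F [-12.   -8.9   7.5] M [-1.45  1.97 -0.2 ] gap 0.0177
0.06039311400382558 -0.00968803543454783
```

View pics/w22.png

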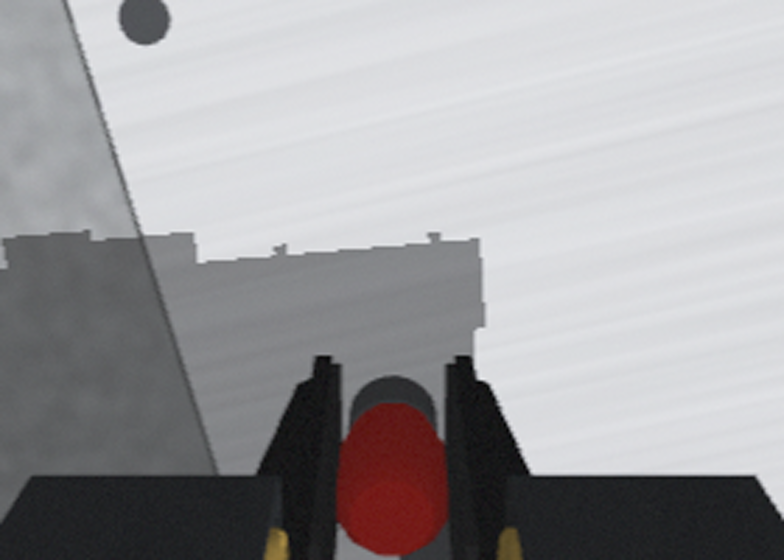

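Request:
arm_command --rows '[0.1, -0.001, 0, 0, 0, 0, 0, 0.1, -0.001, 0, 0, 0, 0, 0, 0.1, -0.001, 0, 0, 0, 0, 0, 0.1, 0, 0, 0, 0, 0, 0, 0.45, 0, 0, 0, 0, 0, 0, 0.45, 0, 0, 0, 0, 0, 0, 0.45, 0, 0, -0.005, 0, 0, 0, 0.45, 0, 0, -0.02, 0, 0, 0, 0.45, 0, 0, -0.035, 0, 0, 0, 0.45, 0, 0, -0.04, 0, 0, 0]'

```text
time_s: 38.5
tcp_pos: [0.5872, -0.0734, 0.1559]
ee_rot: [3.141, -0.003, 3.06]
force: [0.9, -0.6, -0.3]
finger_gap: 0.0424
```

Request:
arm_command --rows '[0.45, 0, 0, -0.03, 0, 0, 0, 0.45, 0, -0.02, -0.01, 0, 0, 0, 0.45, 0, -0.04, 0, 0, 0, 0, 0.45, 0, -0.04, 0, 0, 0, 0, 0.45, 0, -0.04, 0, 0, 0, 0, 0.45, 0, -0.02, 0, 0, 0, 0, 0.45, 0, 0, 0, 0, 0, 0, 0.45, 0, 0, 0, 0, 0, 0, 0.45, 0, 0, 0, 0, 0, 0, 0.45, 0, 0, 0, 0, 0, 0]'

```text
time_s: 39.5
tcp_pos: [0.5753, -0.2323, 0.1962]
ee_rot: [3.141, 0.0, 3.061]
force: [0.2, -0.8, 0.0]
finger_gap: 0.0431
```

```bash
python3 -c "
from h import *
s=show('w23'); show('s23','scene',crop=(210,220,480,440),s=2.9); show('d23','side',crop=(185,120,445,305),s=3)
"
```

```text
t 39.5 tcp [ 0.5753 -0.2323  0.1962] rot [3.1413e+00 1.0000e-04 3.0608e+00] F [ 0.2 -0.8  0. ] M [-0.05 -0.01  0.02] gap 0.0431
t 39.55 tcp [ 0.5753 -0.2323  0.1962] rot [3.1414e+00 1.0000e-04 3.0608e+00] F [-0.8 -0.1 -0.2] M [ 0.01 -0.01 -0.04] gap 0.043
t 39.6 tcp [ 0.5753 -0.2325  0.1961] rot [3.1415e+00 1.0000e-04 3.0606e+00] F [ 0.5 -0.9  1. ] M [-0.04  0.01 -0.03] gap 0.0425
```

View pics/s23.png

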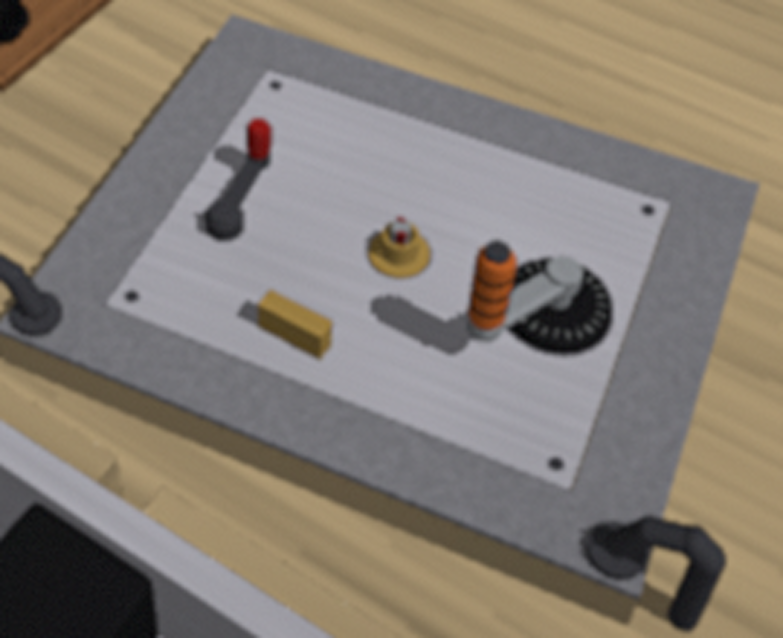

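View pics/d23.png

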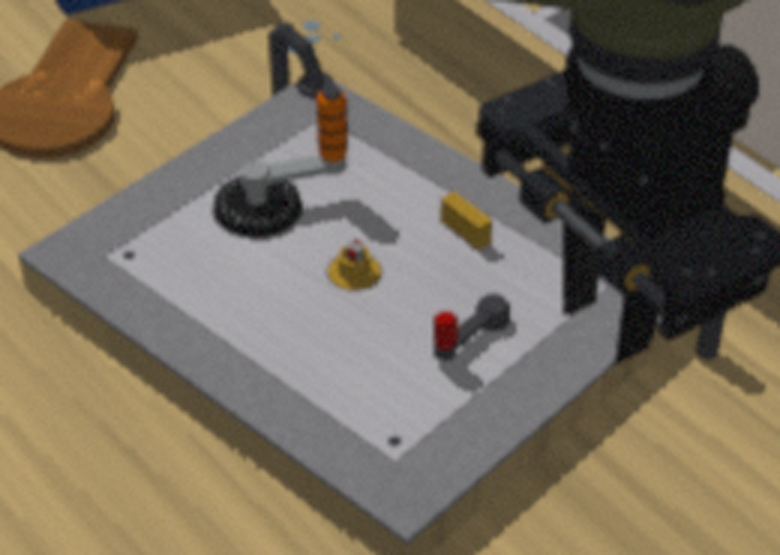

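View pics/w23.png

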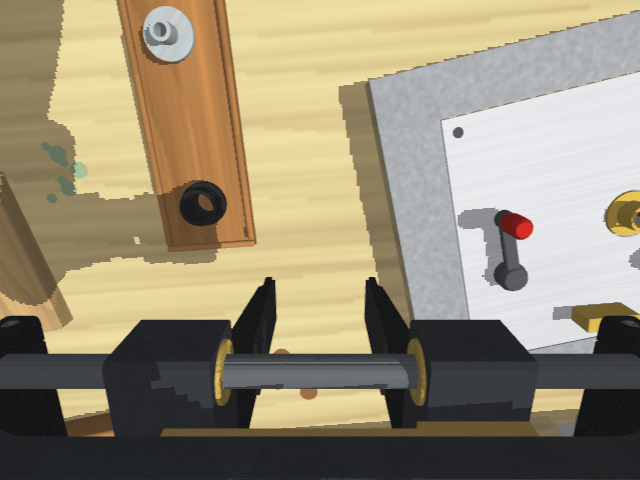

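```bash
python3 - <<'E'
from h import *
def red(im,box):
    x0,y0,x1,y1=box; c=im[y0:y1,x0:x1].astype(int); m=(c[...,2]>90)&(c[...,1]<60)&(c[...,0]<60)
    ys,xs=np.nonzero(m); return np.array([xs.mean()+x0,ys.mean()+y0]),len(xs)
S=cam('scene');D=cam('side')
a=capture('scene')[:,:,::-1];b=capture('side')[:,:,::-1]
for A,B in ((cv2.imread('pics/scene0.png'),cv2.imread('pics/side0.png')),(a,b)):
    u,n=red(A,(285,250,315,285)); v,m=red(B,(320,215,350,245)); p,e=tri([ray(S,u),ray(D,v)]); print(u,v,n,m,p.round(4),e)
    w=p[:2]-[.6413,-.0674]; print(np.arctan2(w[1],w[0])%6.2832-np.radians(188.85))
E
```

```text
[300.45614035 266.66666667] [332.         226.11538462] 57 26 [ 0.5867 -0.0713  0.0729] [0.0003651160409968137, 0.00036511604099671174]
-0.0836863666120995
[299.4516129 267.0483871] [332.71428571 226.53571429] 62 28 [ 0.5877 -0.0726  0.0721] [0.0005564977235687072, 0.0005564977235684635]
-0.05706254993070603
```

```bash
python3 -c "
from rig import ctrl
print(ctrl.sign_off())"
```

```text
the job is handed in; nothing more can be done
None
```

The router table is set up and I handed the job in at about 40 s of the 72 s allowed. Sign-off gives no verdict, so I don't know the official result.

- **Bushing:** I pushed the brass bushing into the bore until it stopped moving, at about 25 N. A wrist picture after release showed the flange level with the plate and centred to within roughly 0.5 mm.
- **Cutter:** I freed the lever to about 1.34 rad, then wound the crank about 14.5 rad (2.3 turns) with the orange grip held in the fingers throughout. From the crank angle the tip should be at about 25.0 mm; the scene and side cameras roughly agreed.
- **Lock:** I swung the lever back to locked. The cameras put the knob within about 0.03 rad of where it started.
- **Other parts:** In the last pictures the setup block looked unmoved, the other two bushings were still standing in the tray, and the arm was clear of everything.

Two things were less clean. During the push, one wrist view made the flange look 1–2 mm high, but the view after release did not show that. While relocking, the fingers slid a few millimetres along the knob; the lever still ended up locked.

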